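Pack the repaired gear motors, shake in the desiccant and close the carton

TASK

Pack the repaired gear motors for dispatch: stand each one upright in a compartment of its own in the open carton, then take the orange scoop and, holding it nose-down over the carton, shake all its white desiccant canisters out evenly, so that every one of the four compartments gets at least one. Then close the carton, folding down both short end flaps first and after them the two long flaps, until all four lie flat. Finish with the scoop standing upright back on its blue mat, and leave the other things on the bench where they are.

Things in the scene. Friction and masses are not known exactly. Their poses are not given: they have to be found in the camera images.
- carton: Open carton, fixed; origin: centre of its underside. Outside 150 mm (x, away from the robot at yaw 0) by 250 mm (y); wall tops 85 mm above the bench, walls and floor 4 mm thick. A cross divider along x = 0 and y = 0, 4 mm thick, 60 mm above the bench at its top, makes four compartments 69 (x) by 119 mm (y), floor centres at x = +-36.5, y = +-61.5 mm, 4 mm above the bench. Only the flaps move.
- flap_left (a joint): Angle in rad of the short end flap (146 mm wide) on the carton's +y wall; the flap reaches 74 mm from its hinge and is 3 mm thick. 0 = closed (level, pointing inward over the carton), 1.57 = straight up, larger = leaning outward, stop at 2.45. Middle of its hinge line: 0 mm along x and +124 mm along y of the carton, 87 mm above the bench. Stays where it is left; about 1 N at the edge moves it.
- flap_right (a joint): Angle in rad of the short end flap (146 mm wide) on the carton's -y wall; the flap reaches 74 mm from its hinge and is 3 mm thick. 0 = closed (level, pointing inward over the carton), 1.57 = straight up, larger = leaning outward, stop at 2.45. Middle of its hinge line: 0 mm along x and -124 mm along y of the carton, 87 mm above the bench. Stays where it is left; about 1 N at the edge moves it.
- flap_near (a joint): Angle in rad of the long flap (250 mm wide) on the carton's -x wall; the flap reaches 74 mm from its hinge and is 3 mm thick. 0 = closed (level, pointing inward over the carton), 1.57 = straight up, larger = leaning outward, stop at 2.45. Middle of its hinge line: -74 mm along x and 0 along y of the carton, 90.5 mm above the bench. Stays where it is left; about 1 N at the edge moves it.
- flap_far (a joint): Angle in rad of the long flap (250 mm wide) on the carton's +x wall; the flap reaches 74 mm from its hinge and is 3 mm thick. 0 = closed (level, pointing inward over the carton), 1.57 = straight up, larger = leaning outward, stop at 2.45. Middle of its hinge line: +74 mm along x and 0 along y of the carton, 90.5 mm above the bench. Stays where it is left; about 1 N at the edge moves it.
- motor_a_mid (a point): Grey gear motor, 82 mm tall, 0.26 kg, round about its upright axis: foot flange 56 mm diameter, body 42 mm diameter up to 50 mm, black cap 26 mm diameter from 58 to 77 mm above its underside, chamfered top. The point is on the axis, half-way up (41 mm above the underside); z is its axis, upward. May be absent.
- motor_b_mid (a point): Grey gear motor, 82 mm tall, 0.26 kg, round about its upright axis: foot flange 56 mm diameter, body 42 mm diameter up to 50 mm, black cap 26 mm diameter from 58 to 77 mm above its underside, chamfered top. The point is on the axis, half-way up (41 mm above the underside); z is its axis, upward. May be absent.
- motor_c_mid (a point): Grey gear motor, 82 mm tall, 0.26 kg, round about its upright axis: foot flange 56 mm diameter, body 42 mm diameter up to 50 mm, black cap 26 mm diameter from 58 to 77 mm above its underside, chamfered top. The point is on the axis, half-way up (41 mm above the underside); z is its axis, upward. May be absent.
- mat: Flat blue mat 230 mm (x) by 150 mm (y), 3 mm thick, fixed to the bench, where the scoop stands; origin at the centre of its underside.
- scoop_grip (a point): Middle of the handle of the orange shaker scoop: an upright fin 16 mm thick (scoop y), 76 mm long (scoop x), top 19 mm above this point, clear hood 27 mm below. Scoop: 150 (x) by 72 mm (y), 0.22 kg, level floor, no lip; underside 66 mm below this point, middle at x = -10 mm from it. Open nose at its -x end. Canisters creep out when the nose is dipped 20 to 25 degrees and shaken, slide freely at 30 to 40.
- scoop_mouth (a point): Centre of the scoop's open nose, 40 mm wide and 32 mm high, 75 mm ahead (scoop -x) of the scoop's middle and 18 mm above its underside; the axes are the scoop's. The inside is a straight channel 40 mm wide, 147 mm long, 32 mm high; sideways shaking while dipped makes the canisters creep out about one or two at a time.
- can1_mid (a point): White desiccant canister with a blue band, a cylinder 24 mm in diameter and 20 mm long, 12 g; the point is its centre, z its axis. Starts inside the scoop. May be absent.
- can2_mid (a point): White desiccant canister with a blue band, a cylinder 24 mm in diameter and 20 mm long, 12 g; the point is its centre, z its axis. Starts inside the scoop. May be absent.
- can3_mid (a point): White desiccant canister with a blue band, a cylinder 24 mm in diameter and 20 mm long, 12 g; the point is its centre, z its axis. Starts inside the scoop. May be absent.
- can4_mid (a point): White desiccant canister with a blue band, a cylinder 24 mm in diameter and 20 mm long, 12 g; the point is its centre, z its axis. Starts inside the scoop. May be absent.
- can5_mid (a point): White desiccant canister with a blue band, a cylinder 24 mm in diameter and 20 mm long, 12 g; the point is its centre, z its axis. Starts inside the scoop. May be absent.
- can6_mid (a point): White desiccant canister with a blue band, a cylinder 24 mm in diameter and 20 mm long, 12 g; the point is its centre, z its axis. Starts inside the scoop. May be absent.
- can7_mid (a point): White desiccant canister with a blue band, a cylinder 24 mm in diameter and 20 mm long, 12 g; the point is its centre, z its axis. Starts inside the scoop. May be absent.
- tape_roll: Bystander: roll of brown packing tape lying flat, 100 mm diameter, 48 mm tall; origin at the centre of its underside.
- screwdriver: Bystander: yellow-handled screwdriver, 200 mm long; origin under its middle.
- spanner: Bystander: spanner, 180 mm long; origin under its middle.
- mug: Bystander: blue mug, 76 mm diameter, 92 mm tall; origin at the centre of its underside.
- spray: Bystander: green spray can, 62 mm diameter, 170 mm tall; origin at the centre of its underside.
- gear: Bystander: brass gear wheel lying flat, 96 mm diameter, 28 mm tall; origin at the centre of its underside.

How it is judged:
By the outcome, as a careful person would: the job done as asked, in the order asked, and still so for the second after the job is handed in, with the robot touching nothing.
Of motor_a, motor_b, motor_c only 2 to 3 are there at a start; the rules pass over those that are not, and their reading is None.
Of can1, can2, can3, can4, can5, can6, can7 only 5 to 7 are there at a start; the rules pass over those that are not, and their reading is None.
At some moment in a run one of motor_a, motor_b, motor_c, scoop may be knocked a few centimetres aside while the robot is not near it.
It also fails if it takes over 208 s, if anything falls off the work surface, if the arm or the gripper's body presses on something with over 40 N, if the wrist force passes 120 N, or if a joint passes its speed limit or range.

ROBOT

A 6-joint arm with a two-finger parallel gripper is mounted at the origin on the work surface. World frame = base frame: x ahead of the robot, y to its left, z up, the work surface at z = 0. Lengths are in mm, angles in rad, forces in N, time in s.
With the tool pointing down it reaches from about 275 to 850 mm from the base axis. Payload 19 kg.
Tool frame: the origin (TCP) lies at the very end of the fingers, on their centre line; the grasp point (between the pads) lies 19 mm behind it; z points along the fingers, y is the direction in which the jaws open and shut (so a half turn about z gives the same grasp; the last joint's range is limited). The gripper opens to 85 mm and grips with 20 to 120 N. Pads are 22 mm wide; open, the fingers measure 114 mm over their backs; the gripper's body (76 mm by 85 mm) begins 54 mm behind the grasp point. The pads swing forward as they close: fully open they stand 13 mm farther back than shut.
Start: joints at [1.141, 0.15, 1.437, -0, 1.554, -0.134], TCP at [167.62, 549.994, 231.267] pointing down, gripper open.
Joint ranges: [-2.8, 2.8], [-0.68, 2.1], [0.12, 2.68], [-1.39, 4.53], [0.16, 2.79], [-2.81, 2.81]. Speed limits (rad/s): [1.89, 1.89, 2.22, 3.01, 3.01, 3.01].

INTERFACE

Orientations are given as a 3x3 rotation matrix whose columns are the frame's x, y, z axes.
In Python, from plant import arm, imaging gives the robot as it stands.
- The arm moves only by the tool servo_tool, never from a script. Its argument "plan" is a list of rows, each an object with "turn": the turn, a rotation vector about the tool's x, y, z in rad, a list of three; "dp": the shift along the tool's x, y, z in m, a list of three; "hand": the finger opening in m, from 0 to 0.0854. A call has exactly 10 rows; each row is the pose to reach, as a shift and turn from the pose commanded when the call began, along the tool's axes at that moment; what a row does not reach only later rows make up. A row lasts 1/10 s, in which the tool goes at most 50 mm and 8.59 degrees, less where a joint would pass 70% of its speed; a pose out of reach is approached as far as the arm can. A call with a gripper value outside its range is refused whole. The fingers move at their own pace and stop on an object; the grip force is fixed at half the most. Time passes only in rows, so rows that repeat a pose let the fingers close, or fill a call up. It gives the time, the measured TCP pose, the force and the opening at its end, in the units of the state.
- arm.observe(): the state, without advancing time (a new reading comes with each control period).
- imaging.snapshot(name): name is "scene" or "top" or "wrist"; returns the picture (420x560x3 uint8, red, green, blue); there is no depth.
- imaging.camera_model(name): a dict with "fx", "fy", "cx", "cy" (pixels), "extrinsics" (4x4, takes a point from world to camera coordinates); the wrist camera has in their place "tool_from_camera" (4x4, takes a point from camera to tool coordinates, whose origin is the TCP and whose axes are the flange's). Camera axes: x right, y up, looking along -z (the intrinsics and any distortion apply to the point x, -y, -z); pixel columns grow to the right and rows downward; lengths in mm; the calibration is good to about 2 mm. A picture is of the moment at which its call begins: read the wrist's pose just before it. camera_model takes no time and is no camera call.
- arm.job_done(): hands the job in, once; it reports no verdict.
The state is a dict: "t": time; "joint_positions": joint angles; "qd": joint speeds; "joint_efforts": joint torques, N m; "eef_pos": TCP position; "tcp_rot": TCP orientation; "force": force on the tool from outside, world axes, zero at the start; "wrist_torque": the same for the moment, N m; "width": finger opening in mm.
Only numpy, scipy, OpenCV 4.12 (cv2) and the standard library are available. Lean on these libraries where they do the work, as an engineer would, in place of code of your own. Each camera call takes 0.05 s, during which the arm holds its last target.

## Working session

There is one attempt and no reset: what is moved stays moved. The work goes in short steps, Python scripts to look and compute and a tool call to move; the robot and the scene stay as the last step left them, time stands still between calls to the robot, and variables do not carry over. Pictures are saved under pics/ and viewed, and the job is handed in when it is done.

Besides the shell and the picture viewer there is one more tool, called after "Request:" as a command line: name --argument value ..., lists and objects as JSON in quotes. servo_tool: Moves the arm, as the interface text tells. Its arguments: {"type":"object","properties":{"plan":{"type":"array"}},"required":["plan"]}

```bash
ls; mkdir -p pics; cat > h.py <<'E'
import numpy as np, cv2
from plant import arm, imaging
def snap(n,f):
    im=imaging.snapshot(n); cv2.imwrite('pics/'+f,im[:,:,::-1]); return im
E
python3 - <<'E'
from h import *
s=arm.observe(); print(s)
for n in('scene','top','wrist'):
    snap(n,n+'0.png'); print(n,imaging.camera_model(n))
E
```

```text
pics
{'t': 0.0, 'joint_positions': array([ 1.14105052e+00,  1.50980057e-01,  1.43799132e+00, -1.95994306e-05,
        1.55381081e+00, -1.33964878e-01]), 'qd': array([-6.88989401e-05, -2.17329478e-04,  3.64504808e-04, -1.68592900e-04,
        5.05330931e-04, -9.82450038e-04]), 'joint_efforts': array([ 1.76966969e-04, -7.13052177e+01, -5.70847249e+01, -2.70498858e-04,
        9.22297302e-03, -3.36598555e-05]), 'eef_pos': array([167.51114092, 549.8114873 , 230.69861569]), 'tcp_rot': array([[-9.56574869e-01,  2.91486348e-01, -4.77795079e-04],
       [ 2.91486707e-01,  9.56574259e-01, -1.08954220e-03],
       [ 1.39459795e-04, -1.18149961e-03, -9.99999292e-01]]), 'force': array([-0.68199593,  0.53562392,  0.45223771]), 'wrist_torque': array([-0.05536145, -0.00810926,  0.01909099]), 'width': 85.75052620717125}
scene {'fx': 470.3700597513925, 'fy': 470.3700597513925, 'cx': 287.77548508520874, 'cy': 209.05168721938045, 'extrinsics': array([[ 8.86951031e-01,  4.61785277e-01,  8.49861948e-03,
        -4.86371443e+02],
       [-3.37754438e-01,  6.35954746e-01,  6.93890121e-01,
         1.018159
[... 418 characters left out ...]
1213321e-03,  1.97981579e-01,
        -5.34607994e+02],
       [-1.98000972e-01, -4.83131015e-03,  9.80189917e-01,
        -1.22968836e+03],
       [ 0.00000000e+00,  0.00000000e+00,  0.00000000e+00,
         1.00000000e+00]])}
wrist {'fx': 350.63299942552555, 'fy': 350.63299942552555, 'cx': 274.95684866427825, 'cy': 209.72377890519866, 'tool_from_camera': array([[ 8.14699133e-04,  9.51516018e-01,  3.07598121e-01,
         7.88476244e+01],
       [ 9.99999661e-01, -7.39128666e-04, -3.62180664e-04,
        -2.79381625e-01],
       [-1.17266114e-04,  3.07598312e-01, -9.51516298e-01,
        -1.43584601e+02],
       [ 0.00000000e+00,  0.00000000e+00,  0.00000000e+00,
         1.00000000e+00]])}
```

View pics/scene0.png

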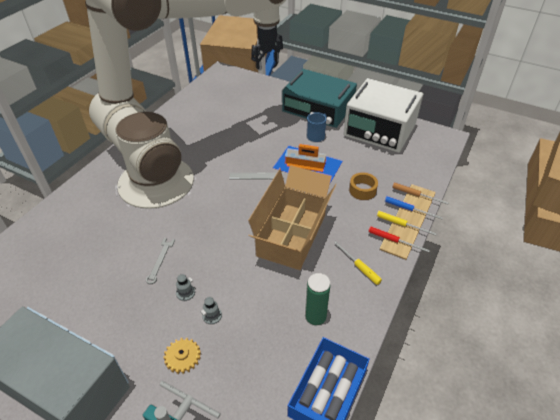

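View pics/top0.png

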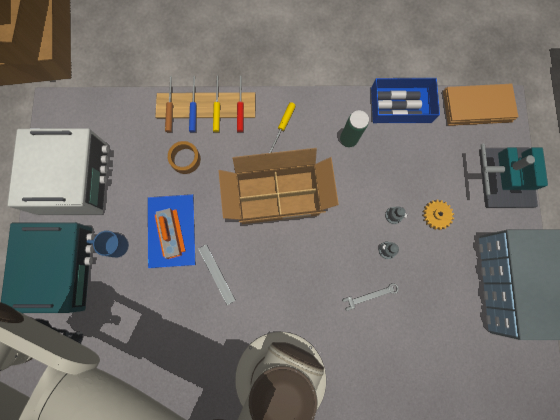

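View pics/wrist0.png

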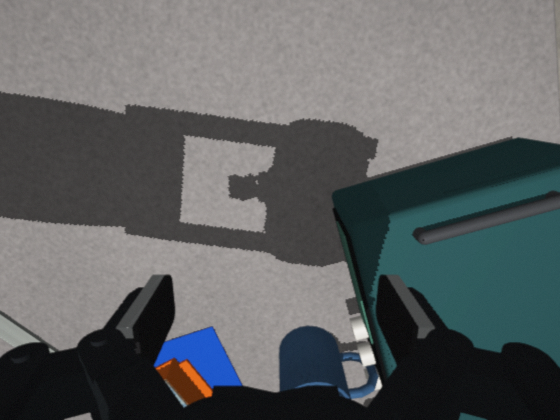

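The bench has two motors at top-view px ~(397,214) and (389,250), the carton at ~(280,190), and the scoop on its mat at ~(170,232). I'll enlarge these to measure them.

```bash
cat >> h.py <<'E'
def crop(src,x0,y0,x1,y1,k,f):
    im=cv2.imread('pics/'+src)[y0:y1,x0:x1]; im=cv2.resize(im,None,fx=k,fy=k,interpolation=cv2.INTER_CUBIC)
    for x in range((x0+9)//10*10,x1,10):
        cv2.line(im,((x-x0)*k,0),((x-x0)*k,4 if x%50 else 12),(0,255,255),1)
        if x%20==0: cv2.putText(im,str(x),((x-x0)*k-8,22),0,.35,(0,255,255),1)
    for y in range((y0+9)//10*10,y1,10):
        cv2.line(im,(0,(y-y0)*k),(4 if y%50 else 12,(y-y0)*k),(0,255,255),1)
        if y%20==0: cv2.putText(im,str(y),(14,(y-y0)*k+4),0,.35,(0,255,255),1)
    cv2.imwrite('pics/'+f,im)
def cam(n,s=None):
    m=imaging.camera_model(n)
    if n=='wrist':
        T=np.eye(4);T[:3,:3]=s['tcp_rot'];T[:3,3]=s['eef_pos']; C=T@np.array(m['tool_from_camera'])
    else: C=np.linalg.inv(np.array(m['extrinsics']))
    return m,C
def ray(n,u,v,z,s=None):
    m,C=cam(n,s); d=np.array([(u-m['cx'])/m['fx'],-(v-m['cy'])/m['fy'],-1]); d=C[:3,:3]@d; o=C[:3,3]
    return o+d*(z-o[2])/d[2]
def proj(n,P,s=None):
    m,C=cam(n,s); P=np.atleast_2d(P); p=(P-C[:3,3])@C[:3,:3]
    return np.c_[m['cx']-m['fx']*p[:,0]/p[:,2], m['cy']+m['fy']*p[:,1]/p[:,2]]
E
python3 - <<'E'
from h import *
crop('top0.png',210,140,345,235,6,'c1.png')
crop('top0.png',370,190,470,265,8,'c2.png')
crop('top0.png',140,190,240,275,7,'c3.png')
E
```

```text
(no output)
```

View pics/c1.png

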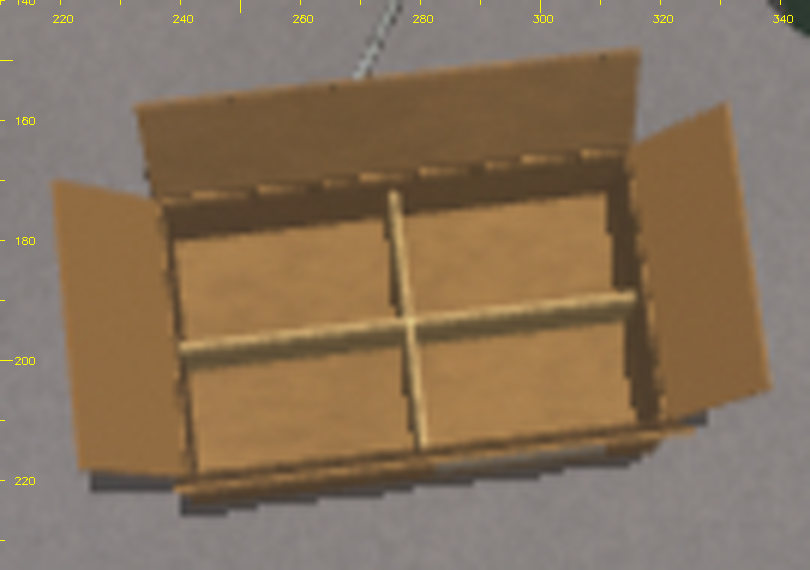

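View pics/c2.png

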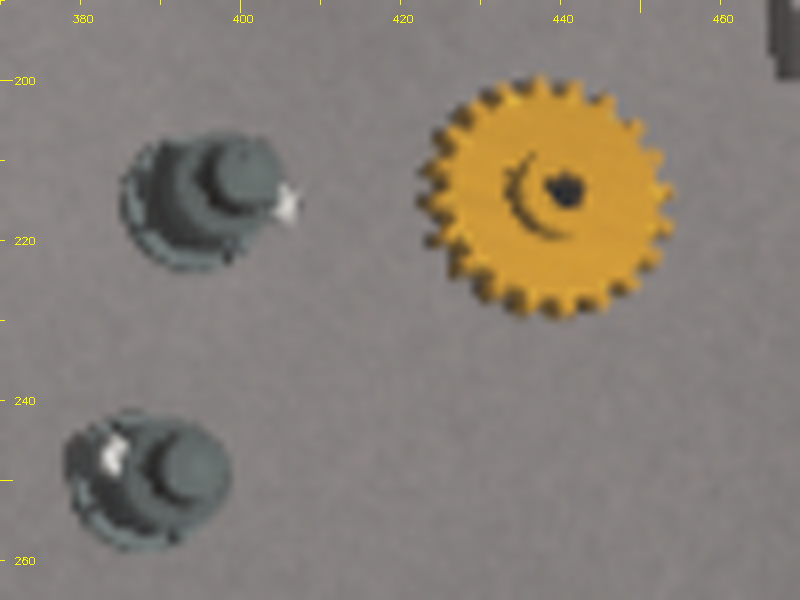

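View pics/c3.png

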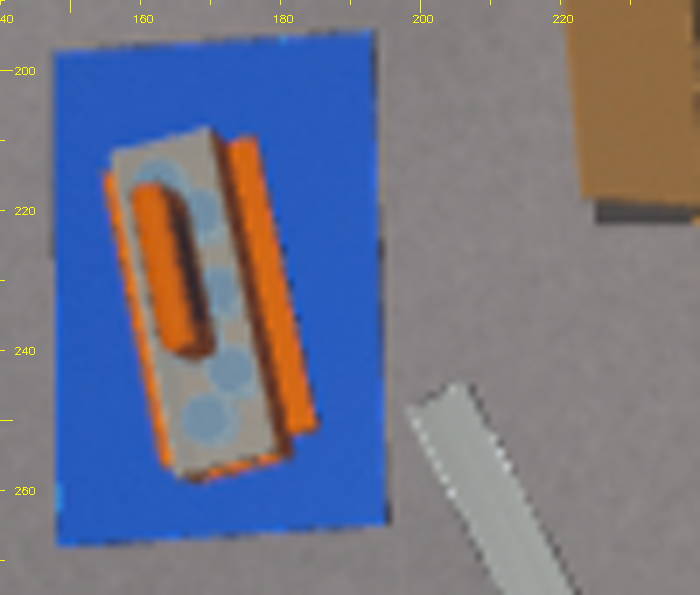

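```bash
python3 - <<'E'
from h import *
np.set_printoptions(precision=1,suppress=True)
L=ray('top',240,198,60);R=ray('top',315.5,189.5,60);F=ray('top',275.5,172,60);N=ray('top',280.3,214,60);C=ray('top',277.8,194,60)
print('div',L,R,F,N,C,'mid',(L+R)/2,np.linalg.norm(L-R),np.linalg.norm(F-N)); v=L-R; print('yaw',np.degrees(np.arctan2(-v[0],v[1])))
v=F-N; print(np.degrees(np.arctan2(v[1],v[0])))
print('m1',ray('top',401,212,82),ray('top',394,216,3)); print('m2',ray('top',394,248.5,82),ray('top',387.5,250,3))
print('mat',[ray('top',*p,3) for p in((148,197.5),(193.5,194.5),(195,265),(148.5,268))])
print('fin',[ray('top',*p,88) for p in((159,217),(164,216),(170,238.5),(163.5,240.5))])
print('hood',[ray('top',*p,61) for p in((155.5,212),(169.5,208.5),(180.5,255.5),(165,257.5))])
# flaps edges tests
from itertools import product
def carton(c,yaw):
    Rz=np.array([[np.cos(yaw),-np.sin(yaw),0],[np.sin(yaw),np.cos(yaw),0],[0,0,1]]); return lambda p: Rz@np.array(p)+np.array([c[0],c[1],0])
W=carton(((L+R)/2)[:2],np.arctan2(-(L-R)[0],(L-R)[1]))
for a in np.arange(1.4,2.46,.15):
    o=-74*np.cos(a);h=74*np.sin(a)
    print(round(a,2),*[proj('top',W(p))[0] for p in([73,124+o,87+h],[-73,124+o,87+h],[73,-124-o,87+h],[-73,-124-o,87+h],[74+o,125,90.5+h],[74+o,-125,90.5+h],[-74-o,125,90.5+h],[-74-o,-125,90.5+h])])
E
```

```text
div [542.5 122.9  60. ] [ 568.8 -114.4   60. ] [626.4  11.1  60. ] [491.2  -3.   60. ] [554.9   4.3  60. ] mid [555.7   4.2  60. ] 238.73768599622863 135.94584034100512
yaw 6.3211958168845905
5.9505374307647125
m1 [ 492.1 -371.    82. ] [ 492.7 -372.9    3. ]
m2 [ 381.2 -342.6   82. ] [ 383.  -345.2    3. ]
mat [array([557.5, 429.6,   3. ]), array([566.9, 280.4,   3. ]), array([337.8, 267.9,   3. ]), array([328.9, 415.2,   3. ])]
fin [array([478.7, 366.4,  88. ]), array([481.7, 351.3,  88. ]), array([413.1, 329.9,  88. ]), array([407.2, 349.2,  88. ])]
hood [array([498.9, 385.6,  61. ]), array([509.8, 342.5,  61. ]), array([364. , 302.3,  61. ]), array([358.1, 349.3,  61. ])]
1.4 [237.6 166.5] [242.6 215.4] [313.  158.1] [319.9 206.6] [233.3 170.5] [318.3 161. ] [237.4 211.7] [324.1 201.9]
1.55 [233.9 166.8] [238.8 215.7] [316.8 157.6] [323.7 206.1] [232.9 166.8] [317.8 157.3] [237.8 215.5] [324.7 205.6]
1.7 [230.1 167.3] [234.9 216.2] [320.5 157.2] [327.5 205.7] [232.6 163.2] [317.3 153.8] [238.2 219.3] [325.2 209.4]
1.85 [226.5 167.9] [231.2 216.8] [324.1 157.1] [331.2 205.4] [232.3 159.9] [316.7 150.5] [238.6 223.2] [325.7 213.3]
2.0 [223.1 168.7] [227.7 217.4] [327.4 157.1] [334.5 205.3] [232.1 156.9] [316.1 147.6] [239.1 227. ] [326.  217.1]
2.15 [220.1 169.5] [224.6 218.1] [330.4 157.3] [337.6 205.2] [231.9 154.3] [315.4 145.1] [239.5 230.6] [326.2 220.7]
2.3 [217.4 170.5] [221.8 218.8] [333.  157.6] [340.2 205.3] [231.9 152.2] [314.8 143.1] [240.  233.9] [326.4 224. ]
2.45 [215.2 171.5] [219.5 219.5] [335.1 158.1] [342.4 205.6] [231.9 150.6] [314.2 141.5] [240.5 236.9] [326.4 227.1]
```

```bash
cat >> h.py <<'E'
from scipy.spatial.transform import Rotation as RR
def Rd(yaw_deg,dip_deg=0):
    "tool x heading yaw; tool down; dip = tool x (nose) lowered"
    y=np.radians(yaw_deg); x=np.array([np.cos(y),np.sin(y),0]); z=np.array([0,0,-1.]); R=np.c_[x,np.cross(z,x),z]
    return R@RR.from_rotvec([0,-np.radians(dip_deg),0]).as_matrix()
def rel(pos,R,s=None):
    s=s or arm.observe(); R0=s['tcp_rot']; dp=R0.T@(np.array(pos)-s['eef_pos'])/1000
    t=RR.from_matrix(R0.T@R).as_rotvec(); return np.round(dp,4).tolist(),np.round(t,4).tolist()
def st():
    s=arm.observe(); x=s['tcp_rot'][:,0]; print('t%.2f'%s['t'],'pos',s['eef_pos'].round(1),'yaw %.1f'%np.degrees(np.arctan2(x[1],x[0])),'xz %.3f'%x[2],'w %.1f'%s['width'],'F',s['force'].round(1),'q',s['joint_positions'].round(2)); return s
CC=np.array([555.7,4.2]);CY=np.radians(6.2)
def c2w(x,y,z): return np.array([CC[0]+x*np.cos(CY)-y*np.sin(CY),CC[1]+x*np.sin(CY)+y*np.cos(CY),z])
E
python3 - <<'E'
from h import *
print(Rd(0,30).round(2))
print(rel([492,-372,200],Rd(186.2)), rel([330,90,260],Rd(175)))
E
```

```text
[[ 0.87  0.   -0.5 ]
 [ 0.   -1.    0.  ]
 [-0.5   0.   -0.87]]
([-0.5791, -0.7872, 0.0315], [-0.0009, -0.0003, -0.404]) ([-0.2894, -0.3926, -0.0288], [-0.001, -0.0002, -0.2085])
```

Request:
servo_tool --plan '[{"dp":[-0.579,-0.787,0.03],"turn":[0,0,-0.404],"hand":0.085},{"dp":[-0.579,-0.787,0.03],"turn":[0,0,-0.404],"hand":0.085},{"dp":[-0.579,-0.787,0.03],"turn":[0,0,-0.404],"hand":0.085},{"dp":[-0.579,-0.787,0.03],"turn":[0,0,-0.404],"hand":0.085},{"dp":[-0.579,-0.787,0.03],"turn":[0,0,-0.404],"hand":0.085},{"dp":[-0.579,-0.787,0.03],"turn":[0,0,-0.404],"hand":0.085},{"dp":[-0.579,-0.787,0.03],"turn":[0,0,-0.404],"hand":0.085},{"dp":[-0.579,-0.787,0.03],"turn":[0,0,-0.404],"hand":0.085},{"dp":[-0.579,-0.787,0.03],"turn":[0,0,-0.404],"hand":0.085},{"dp":[-0.579,-0.787,0.03],"turn":[0,0,-0.404],"hand":0.085}]'

```text
t: 1.15
eef_pos: [328.1, 95.6, 216.7]
tcp_rot: [[-0.994, -0.108, 0.001], [-0.108, 0.994, 0.0], [-0.001, -0.0, -1.0]]
force: [1.7, 0.9, 0.1]
width: 85.4
```

```bash
python3 - <<'E'
from h import *
s=st(); print(rel([492,-372,200],Rd(186.2)))
E
```

```text
t1.15 pos [328.1  95.6 216.7] yaw -173.8 xz -0.001 w 85.4 F [1.7 0.9 0.1] q [ 0.06 -0.36  1.92  0.    1.57 -1.62]
([-0.1123, -0.4825, 0.0169], [-0.0, 0.0008, 0.0002])
```

Request:
servo_tool --plan '[{"dp":[-0.112,-0.483,0.017],"turn":[0,0,0],"hand":0.07},{"dp":[-0.112,-0.483,0.017],"turn":[0,0,0],"hand":0.07},{"dp":[-0.112,-0.483,0.017],"turn":[0,0,0],"hand":0.07},{"dp":[-0.112,-0.483,0.017],"turn":[0,0,0],"hand":0.07},{"dp":[-0.112,-0.483,0.017],"turn":[0,0,0],"hand":0.07},{"dp":[-0.112,-0.483,0.017],"turn":[0,0,0],"hand":0.07},{"dp":[-0.112,-0.483,0.017],"turn":[0,0,0],"hand":0.07},{"dp":[-0.112,-0.483,0.017],"turn":[0,0,0],"hand":0.07},{"dp":[-0.112,-0.483,0.017],"turn":[0,0,0],"hand":0.07},{"dp":[-0.112,-0.483,0.017],"turn":[0,0,0],"hand":0.07}]'

```text
t: 2.15
eef_pos: [491.8, -372.9, 199.2]
tcp_rot: [[-0.994, -0.108, -0.0], [-0.108, 0.994, 0.0], [0.0, 0.0, -1.0]]
force: [1.0, 0.1, 1.8]
width: 70.1
```

```bash
python3 - <<'E'
from h import *
s=st(); snap('wrist','w1.png')
for p in([492,-372,82],[382,-344,82],[492,-372,0]): print(proj('wrist',p,s))
E
```

```text
t2.15 pos [ 491.8 -372.9  199.2] yaw -173.8 xz 0.000 w 70.1 F [1.  0.1 1.8] q [-0.77  0.25  1.38 -0.    1.51 -2.45]
[[276.29303611 203.52836961]]
[[334.60335555  54.76510194]]
[[275.97459055 179.69429514]]
```

View pics/w1.png

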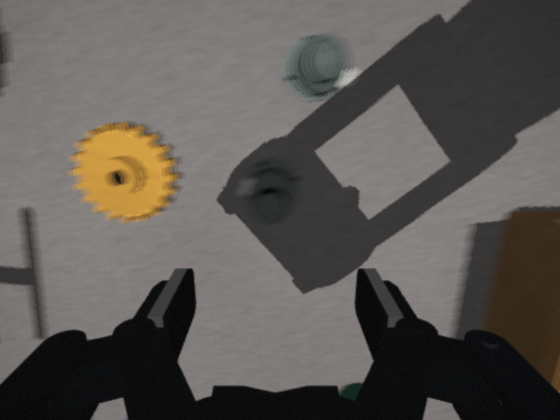

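```bash
python3 - <<'E'
from h import *
s=st(); im=snap('wrist','w2.png'); b=cv2.convertScaleAbs(im,alpha=2.5,beta=20); cv2.imwrite('pics/w2b.png',b[:,:,::-1]); crop('w2b.png',210,20,380,240,3,'c4.png')
E
```

```text
t2.20 pos [ 492.7 -378.5  197. ] yaw -174.0 xz 0.002 w 70.2 F [-4.3 -2.2 -2.5] q [-0.78  0.26  1.37 -0.    1.51 -2.45]
```

View pics/c4.png

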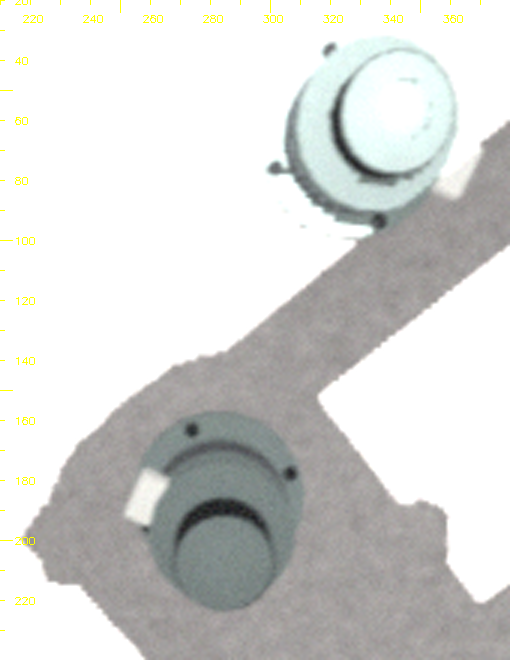

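```bash
python3 - <<'E'
from h import *
s=arm.observe(); 
s2=dict(s); s2['eef_pos']=np.array([492.7,-378.5,197.0])
print(s['t'],s['eef_pos'])
for p in((284,206.5),(341,58)): print(ray('wrist',*p,82,s2))
print(rel([492,-372,57],Rd(186.2)))
E
```

```text
2.25 [ 491.85859562 -375.17883753  196.9733689 ]
[ 493.71886449 -371.34214285   82.        ]
[ 384.45933472 -344.78642606   82.        ]
([-0.0008, 0.0029, 0.14], [0.0016, -0.0023, -0.003])
```

Request:
servo_tool --plan '[{"dp":[-0.001,0.003,0.05],"turn":[0,0,0],"hand":0.06},{"dp":[-0.0015,0.0035,0.1],"turn":[0,0,0],"hand":0.06},{"dp":[-0.0015,0.0035,0.13],"turn":[0,0,0],"hand":0.06},{"dp":[-0.0015,0.0035,0.137],"turn":[0,0,0],"hand":0.06},{"dp":[-0.0015,0.0035,0.137],"turn":[0,0,0],"hand":0.06},{"dp":[-0.0015,0.0035,0.137],"turn":[0,0,0],"hand":0.015},{"dp":[-0.0015,0.0035,0.137],"turn":[0,0,0],"hand":0.015},{"dp":[-0.0015,0.0035,0.137],"turn":[0,0,0],"hand":0.015},{"dp":[-0.0015,0.0035,0.137],"turn":[0,0,0],"hand":0.015},{"dp":[-0.0015,0.0035,0.137],"turn":[0,0,0],"hand":0.015}]'

```text
t: 3.25
eef_pos: [493.5, -368.2, 64.8]
tcp_rot: [[-0.994, -0.108, 0.003], [-0.108, 0.994, -0.003], [-0.002, -0.003, -1.0]]
force: [0.4, -2.7, 8.9]
width: 23.5
```

```bash
python3 - <<'E'
from h import *
s=st(); snap('wrist','w3.png')
print(rel([492,-372,200],Rd(186.2)))
E
```

```text
t3.25 pos [ 493.5 -368.2   64.8] yaw -173.8 xz -0.002 w 23.5 F [ 0.4 -2.7  8.9] q [-0.77  0.34  1.55 -0.    1.25 -2.44]
([0.0016, -0.0041, -0.1352], [-0.0032, 0.0022, -0.0001])
```

View pics/w3.png

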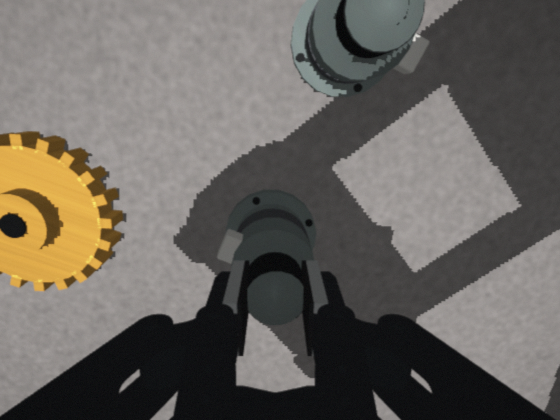

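Request:
servo_tool --plan '[{"dp":[0,0,0],"turn":[0,0,0],"hand":0.015},{"dp":[0,0,0],"turn":[0,0,0],"hand":0.04},{"dp":[0,0,0],"turn":[0,0,0],"hand":0.04},{"dp":[0,0,0.004],"turn":[0,0,0],"hand":0.04},{"dp":[0,0,0.004],"turn":[0,0,0],"hand":0.04},{"dp":[0,0,0.004],"turn":[0,0,0],"hand":0.04},{"dp":[0,0,0.004],"turn":[0,0,0],"hand":0.015},{"dp":[0,0,0.004],"turn":[0,0,0],"hand":0.015},{"dp":[0,0,0.004],"turn":[0,0,0],"hand":0.015},{"dp":[0,0,0.004],"turn":[0,0,0],"hand":0.015}]'

```text
t: 4.3
eef_pos: [492.9, -367.5, 59.0]
tcp_rot: [[-0.994, -0.108, 0.0], [-0.108, 0.994, -0.001], [-0.0, -0.001, -1.0]]
force: [-0.3, -2.4, 3.9]
width: 24.1
```

```bash
python3 - <<'E'
from h import *
s=st()
E
```

```text
t4.30 pos [ 492.9 -367.5   59. ] yaw -173.8 xz -0.000 w 24.1 F [-0.3 -2.4  3.9] q [-0.77  0.34  1.56 -0.    1.24 -2.44]
```

```bash
python3 - <<'E'
from h import *
p=c2w(36.5,-34,0); print(p)
for q in([492.9,-367.5,250],[p[0],p[1],250],[p[0],p[1],64]): print(rel(q,Rd(186.2)))
E
```

```text
[595.65848828 -25.65915629   0.        ]
([-0.0001, -0.0002, -0.191], [-0.0008, 0.0003, -0.0])
([-0.1392, 0.3285, -0.1912], [-0.0008, 0.0003, -0.0])
([-0.1391, 0.3287, -0.0052], [-0.0008, 0.0003, -0.0])
```

Request:
servo_tool --plan '[{"dp":[0,0,-0.03],"turn":[0,0,0],"hand":0.01},{"dp":[0,0,-0.07],"turn":[0,0,0],"hand":0.01},{"dp":[0,0,-0.11],"turn":[0,0,0],"hand":0.01},{"dp":[0,0,-0.15],"turn":[0,0,0],"hand":0.01},{"dp":[-0.005,0.012,-0.185],"turn":[0,0,0],"hand":0.01},{"dp":[-0.02,0.047,-0.191],"turn":[0,0,0],"hand":0.01},{"dp":[-0.038,0.09,-0.191],"turn":[0,0,0],"hand":0.01},{"dp":[-0.056,0.132,-0.191],"turn":[0,0,0],"hand":0.01},{"dp":[-0.074,0.175,-0.191],"turn":[0,0,0],"hand":0.01},{"dp":[-0.092,0.217,-0.191],"turn":[0,0,0],"hand":0.01}]'

```text
t: 5.3
eef_pos: [560.6, -139.3, 249.2]
tcp_rot: [[-0.994, -0.108, -0.001], [-0.108, 0.994, 0.001], [0.001, 0.001, -1.0]]
force: [2.0, -0.0, -3.0]
width: 23.8
```

```bash
python3 - <<'E'
from h import *
s=st(); snap('wrist','w4.png')
p=c2w(36.5,-34,0)
for q in([p[0],p[1],250],[p[0],p[1],64]): print(rel(q,Rd(186.2)))
E
```

```text
t5.30 pos [ 560.6 -139.3  249.2] yaw -173.8 xz 0.001 w 23.8 F [ 2. -0. -3.] q [-0.38  0.15  1.4   0.    1.59 -2.06]
([-0.0454, 0.1034, -0.0003], [0.0033, 0.0002, 0.0034])
([-0.0454, 0.1028, 0.1857], [0.0033, 0.0002, 0.0034])
```

View pics/w4.png

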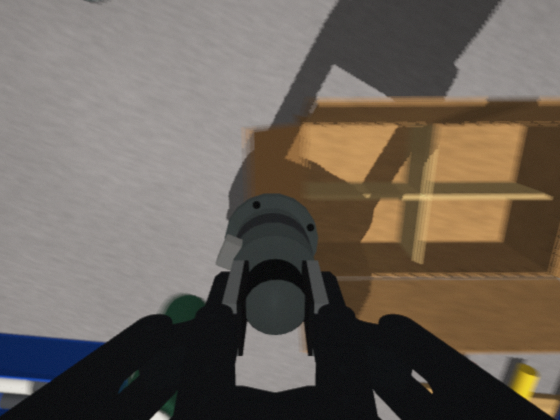

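Request:
servo_tool --plan '[{"dp":[-0.02,0.045,0],"turn":[0,0,0],"hand":0.01},{"dp":[-0.036,0.08,0],"turn":[0,0,0],"hand":0.01},{"dp":[-0.044,0.1,0],"turn":[0,0,0],"hand":0.01},{"dp":[-0.0455,0.103,0],"turn":[0,0,0],"hand":0.01},{"dp":[-0.0455,0.103,0],"turn":[0,0,0],"hand":0.01},{"dp":[-0.0455,0.103,0.01],"turn":[0,0,0],"hand":0.01},{"dp":[-0.0455,0.103,0.03],"turn":[0,0,0],"hand":0.01},{"dp":[-0.0455,0.103,0.05],"turn":[0,0,0],"hand":0.01},{"dp":[-0.0455,0.103,0.06],"turn":[0,0,0],"hand":0.01},{"dp":[-0.0455,0.103,0.06],"turn":[0,0,0],"hand":0.01}]'

```text
t: 6.35
eef_pos: [594.1, -34.8, 188.0]
tcp_rot: [[-0.994, -0.107, -0.003], [-0.107, 0.994, 0.0], [0.003, 0.001, -1.0]]
force: [-0.4, -0.0, -3.0]
width: 23.8
```

```bash
python3 - <<'E'
from h import *
s=st(); snap('wrist','w5.png')
# check carton calibration: project corner points
for p in([75,125,85],[75,-125,85],[-75,125,85],[-75,-125,85],[0,0,60],[0,-121,60],[0,121,60],[71,0,60],[-71,0,60]): print(p,proj('wrist',c2w(*p),s)[0].round(0))
p=c2w(36.5,-34,0); print(rel([p[0],p[1],64],Rd(186.2),s))
E
```

```text
t6.35 pos [594.1 -34.8 188. ] yaw -173.9 xz 0.003 w 23.8 F [-0.4 -0.  -3. ] q [-0.19  0.21  1.45 -0.    1.48 -1.87]
[75, 125, 85] [492. 260.]
[75, -125, 85] [169. 260.]
[-75, 125, 85] [536.  48.]
[-75, -125, 85] [148.  48.]
[0, 0, 60] [330. 158.]
[0, -121, 60] [175. 158.]
[0, 121, 60] [486. 158.]
[71, 0, 60] [326. 242.]
[-71, 0, 60] [335.  59.]
([-0.0029, 0.0089, 0.124], [0.0006, -0.0027, -0.0011])
```

View pics/w5.png

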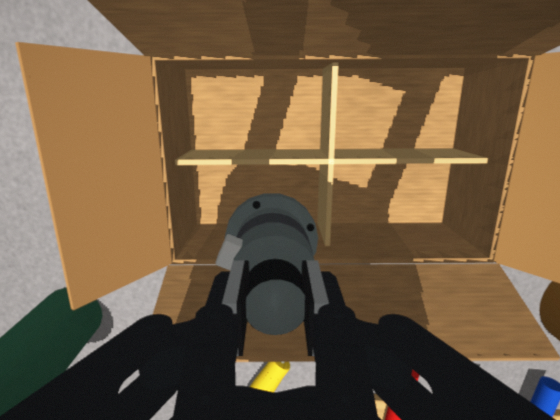

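Request:
servo_tool --plan '[{"dp":[-0.002,0.006,0],"turn":[0,0,0],"hand":0.01},{"dp":[-0.003,0.009,0],"turn":[0,0,0],"hand":0.01},{"dp":[-0.003,0.009,0.03],"turn":[0,0,0],"hand":0.01},{"dp":[-0.003,0.009,0.06],"turn":[0,0,0],"hand":0.01},{"dp":[-0.003,0.009,0.09],"turn":[0,0,0],"hand":0.01},{"dp":[-0.003,0.009,0.108],"turn":[0,0,0],"hand":0.01},{"dp":[-0.003,0.009,0.116],"turn":[0,0,0],"hand":0.01},{"dp":[-0.003,0.009,0.12],"turn":[0,0,0],"hand":0.01},{"dp":[-0.003,0.009,0.12],"turn":[0,0,0],"hand":0.01},{"dp":[-0.003,0.009,0.12],"turn":[0,0,0],"hand":0.01}]'

```text
t: 7.4
eef_pos: [597.4, -24.9, 70.8]
tcp_rot: [[-0.994, -0.108, 0.002], [-0.108, 0.994, -0.0], [-0.001, -0.001, -1.0]]
force: [-0.1, 0.1, -3.5]
width: 23.5
```

```bash
python3 - <<'E'
from h import *
s=st(); snap('wrist','w6.png'); 
p=c2w(36.5,-34,0); print(p,rel([p[0],p[1],63],Rd(186.2),s))
E
```

```text
t7.40 pos [597.4 -24.9  70.8] yaw -173.8 xz -0.001 w 23.5 F [-0.1  0.1 -3.5] q [-0.17  0.3   1.59 -0.    1.25 -1.85]
[595.65848828 -25.65915629   0.        ] ([0.0019, -0.0005, 0.0078], [-0.0006, 0.0015, 0.0001])
```

View pics/w6.png

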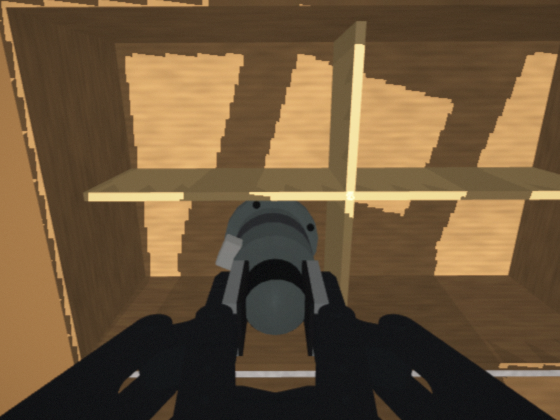

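Request:
servo_tool --plan '[{"dp":[0.001,0,0.004],"turn":[0,0,0],"hand":0.01},{"dp":[0.001,0,0.0075],"turn":[0,0,0],"hand":0.01},{"dp":[0.001,0,0.0075],"turn":[0,0,0],"hand":0.01},{"dp":[0.001,0,0.0075],"turn":[0,0,0],"hand":0.01},{"dp":[0.001,0,0.0075],"turn":[0,0,0],"hand":0.04},{"dp":[0.001,0,0.0075],"turn":[0,0,0],"hand":0.04},{"dp":[0.001,0,0.0075],"turn":[0,0,0],"hand":0.04},{"dp":[0.001,0,-0.02],"turn":[0,0,0],"hand":0.04},{"dp":[0.001,0,-0.06],"turn":[0,0,0],"hand":0.04},{"dp":[0.001,0,-0.1],"turn":[0,0,0],"hand":0.06}]'

```text
t: 8.45
eef_pos: [595.5, -24.9, 170.6]
tcp_rot: [[-0.994, -0.108, -0.001], [-0.108, 0.994, 0.0], [0.001, 0.0, -1.0]]
force: [0.7, 0.1, 0.3]
width: 53.3
```

```bash
python3 - <<'E'
from h import *
s=st(); snap('wrist','w7.png'); snap('top','t7.png')
for q in ([383,-344.5,200],): print(rel(q,Rd(186.2)))
E
```

```text
t8.45 pos [595.5 -24.9 170.6] yaw -173.8 xz 0.001 w 53.3 F [0.7 0.1 0.3] q [-0.17  0.22  1.48 -0.    1.44 -1.85]
([0.2478, -0.2942, -0.0259], [-0.0023, 0.0077, 0.0001])
```

View pics/w7.png

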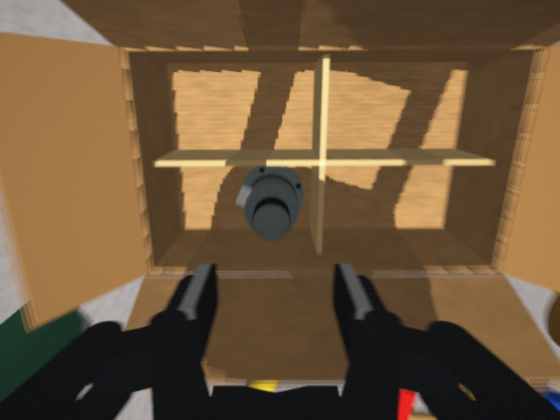

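View pics/t7.png

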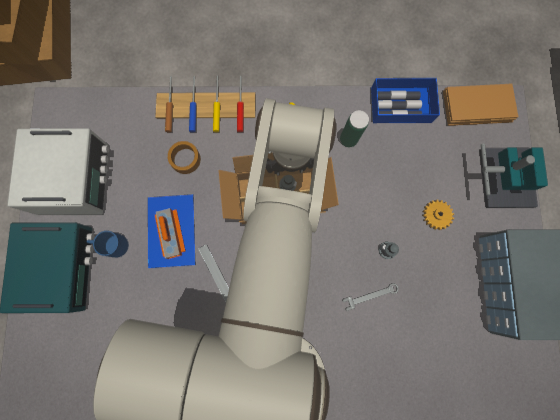

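Request:
servo_tool --plan '[{"dp":[0.01,-0.012,-0.045],"turn":[0,0,0],"hand":0.06},{"dp":[0.035,-0.042,-0.06],"turn":[0,0,0],"hand":0.06},{"dp":[0.248,-0.294,-0.026],"turn":[0,0,0],"hand":0.06},{"dp":[0.248,-0.294,-0.026],"turn":[0,0,0],"hand":0.06},{"dp":[0.248,-0.294,-0.026],"turn":[0,0,0],"hand":0.06},{"dp":[0.248,-0.294,-0.026],"turn":[0,0,0],"hand":0.06},{"dp":[0.248,-0.294,-0.026],"turn":[0,0,0],"hand":0.06},{"dp":[0.248,-0.294,-0.026],"turn":[0,0,0],"hand":0.06},{"dp":[0.248,-0.294,-0.026],"turn":[0,0,0],"hand":0.06},{"dp":[0.248,-0.294,-0.026],"turn":[0,0,0],"hand":0.06}]'

```text
t: 9.55
eef_pos: [378.8, -346.6, 194.7]
tcp_rot: [[-0.995, -0.104, -0.001], [-0.104, 0.995, 0.0], [0.001, 0.0, -1.0]]
force: [-0.5, 0.0, -0.3]
width: 60.2
```

Request:
servo_tool --plan '[{"dp":[0,0,0.01],"turn":[0,0,0],"hand":0.06},{"dp":[0,0,0.02],"turn":[0,0,0],"hand":0.06},{"dp":[0,0,0.03],"turn":[0,0,0],"hand":0.06},{"dp":[0,0,0.03],"turn":[0,0,0],"hand":0.06},{"dp":[0,0,0.03],"turn":[0,0,0],"hand":0.06},{"dp":[0,0,0.03],"turn":[0,0,0],"hand":0.06},{"dp":[0,0,0.03],"turn":[0,0,0],"hand":0.06},{"dp":[0,0,0.03],"turn":[0,0,0],"hand":0.06},{"dp":[0,0,0.03],"turn":[0,0,0],"hand":0.06},{"dp":[0,0,0.03],"turn":[0,0,0],"hand":0.06}]'

```text
t: 10.55
eef_pos: [381.1, -344.1, 165.8]
tcp_rot: [[-0.994, -0.108, 0.0], [-0.108, 0.994, -0.0], [-0.0, -0.0, -1.0]]
force: [0.2, -1.4, 0.5]
width: 60.1
```

```bash
python3 - <<'E'
from h import *
s=st(); im=snap('wrist','w8.png'); b=cv2.convertScaleAbs(im,alpha=2.2,beta=20); cv2.imwrite('pics/w8b.png',b[:,:,::-1]); crop('w8b.png',200,120,360,280,4,'c8.png')
print(proj('wrist',[383,-344.5,82],s))
E
```

```text
t10.55 pos [ 381.1 -344.1  165.8] yaw -173.8 xz -0.000 w 60.1 F [ 0.2 -1.4  0.5] q [-0.88  0.05  1.68 -0.    1.41 -2.56]
[[274.32291513 219.83769722]]
```

View pics/c8.png

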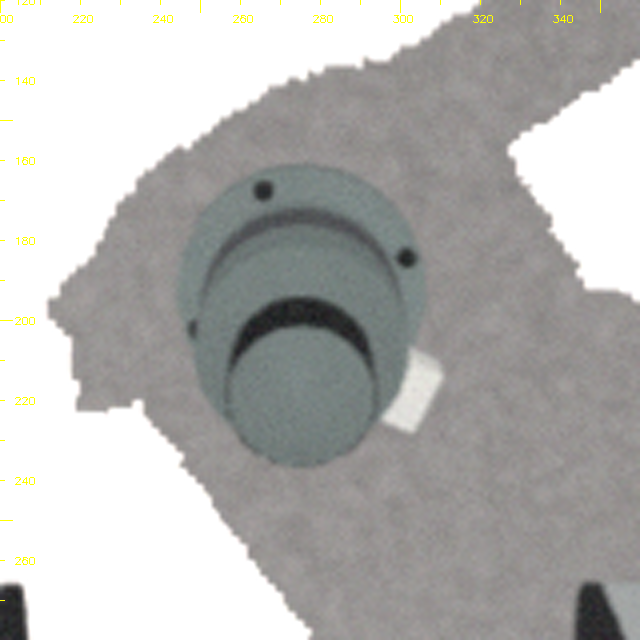

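Request:
servo_tool --plan '[{"dp":[-0.001,0,0.04],"turn":[0,0,0],"hand":0.06},{"dp":[-0.001,0,0.08],"turn":[0,0,0],"hand":0.06},{"dp":[-0.001,0,0.1],"turn":[0,0,0],"hand":0.05},{"dp":[-0.001,0,0.107],"turn":[0,0,0],"hand":0.05},{"dp":[-0.001,0,0.107],"turn":[0,0,0],"hand":0.05},{"dp":[-0.001,0,0.107],"turn":[0,0,0],"hand":0.05},{"dp":[-0.001,0,0.107],"turn":[0,0,0],"hand":0.01},{"dp":[-0.001,0,0.107],"turn":[0,0,0],"hand":0.01},{"dp":[-0.001,0,0.107],"turn":[0,0,0],"hand":0.01},{"dp":[-0.001,0,0.107],"turn":[0,0,0],"hand":0.01}]'

```text
t: 11.6
eef_pos: [382.5, -344.4, 60.0]
tcp_rot: [[-0.994, -0.108, 0.001], [-0.108, 0.994, -0.001], [-0.001, -0.002, -1.0]]
force: [-1.6, 2.9, 8.9]
width: 23.8
```

```bash
python3 - <<'E'
from h import *
s=st()
p=c2w(36.5,34,0); print(p)
for q in ([s['eef_pos'][0],s['eef_pos'][1],250],[p[0],p[1],250],[p[0],p[1],64]): print(rel(q,Rd(186.2)))
E
```

```text
t11.60 pos [ 382.5 -344.4   60. ] yaw -173.8 xz -0.001 w 23.8 F [-1.6  2.9  8.9] q [-0.88  0.15  1.8  -0.    1.19 -2.56]
[588.31453209  41.94310926   0.        ]
([-0.0002, -0.0003, -0.19], [-0.0016, 0.001, -0.0])
([-0.2465, 0.3615, -0.1903], [-0.0016, 0.001, -0.0])
([-0.2464, 0.3618, -0.0043], [-0.0016, 0.001, -0.0])
```

Request:
servo_tool --plan '[{"dp":[0,0,-0.03],"turn":[0,0,0],"hand":0.01},{"dp":[0,0,-0.07],"turn":[0,0,0],"hand":0.01},{"dp":[0,0,-0.11],"turn":[0,0,0],"hand":0.01},{"dp":[0,0,-0.155],"turn":[0,0,0],"hand":0.01},{"dp":[-0.012,0.018,-0.185],"turn":[0,0,0],"hand":0.01},{"dp":[-0.036,0.053,-0.19],"turn":[0,0,0],"hand":0.01},{"dp":[-0.063,0.092,-0.19],"turn":[0,0,0],"hand":0.01},{"dp":[-0.09,0.132,-0.19],"turn":[0,0,0],"hand":0.01},{"dp":[-0.117,0.172,-0.19],"turn":[0,0,0],"hand":0.01},{"dp":[-0.144,0.212,-0.19],"turn":[0,0,0],"hand":0.01}]'

```text
t: 12.6
eef_pos: [502.8, -115.7, 249.3]
tcp_rot: [[-0.994, -0.108, 0.001], [-0.108, 0.994, -0.0], [-0.001, -0.001, -1.0]]
force: [0.9, -1.1, -2.4]
width: 23.5
```

Request:
servo_tool --plan '[{"dp":[-0.027,0.04,0],"turn":[0,0,0],"hand":0.01},{"dp":[-0.054,0.08,0],"turn":[0,0,0],"hand":0.01},{"dp":[-0.078,0.115,0],"turn":[0,0,0],"hand":0.01},{"dp":[-0.095,0.14,0],"turn":[0,0,0],"hand":0.01},{"dp":[-0.102,0.15,0],"turn":[0,0,0],"hand":0.01},{"dp":[-0.102,0.15,0.02],"turn":[0,0,0],"hand":0.01},{"dp":[-0.102,0.15,0.05],"turn":[0,0,0],"hand":0.01},{"dp":[-0.102,0.15,0.07],"turn":[0,0,0],"hand":0.01},{"dp":[-0.102,0.15,0.07],"turn":[0,0,0],"hand":0.01},{"dp":[-0.102,0.15,0.07],"turn":[0,0,0],"hand":0.01}]'

```text
t: 13.6
eef_pos: [587.6, 42.0, 179.6]
tcp_rot: [[-0.994, -0.108, 0.0], [-0.108, 0.994, -0.0], [-0.0, -0.0, -1.0]]
force: [0.4, 0.4, -1.0]
width: 23.4
```

```bash
python3 - <<'E'
from h import *
s=st();snap('wrist','w9.png')
p=c2w(36.5,34,0); print(rel([p[0],p[1],64],Rd(186.2),s))
E
```

```text
t13.60 pos [587.6  42.  179.6] yaw -173.8 xz -0.000 w 23.4 F [ 0.4  0.4 -1. ] q [-0.06  0.2   1.48 -0.    1.46 -1.74]
([-0.0007, -0.0001, 0.1156], [-0.0003, 0.0003, -0.0004])
```

View pics/w9.png

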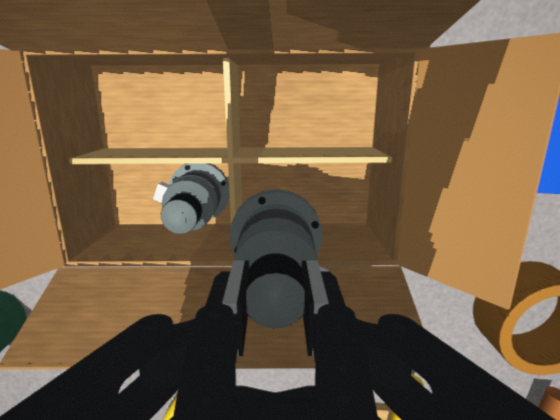

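Request:
servo_tool --plan '[{"dp":[-0.001,0,0.03],"turn":[0,0,0],"hand":0.01},{"dp":[-0.001,0,0.065],"turn":[0,0,0],"hand":0.01},{"dp":[-0.001,0,0.095],"turn":[0,0,0],"hand":0.01},{"dp":[-0.001,0,0.11],"turn":[0,0,0],"hand":0.01},{"dp":[-0.001,0,0.116],"turn":[0,0,0],"hand":0.01},{"dp":[-0.001,0,0.116],"turn":[0,0,0],"hand":0.01},{"dp":[-0.001,0,0.116],"turn":[0,0,0],"hand":0.01},{"dp":[-0.001,0,0.116],"turn":[0,0,0],"hand":0.04},{"dp":[-0.001,0,0.116],"turn":[0,0,0],"hand":0.04},{"dp":[-0.001,0,0.116],"turn":[0,0,0],"hand":0.04}]'

```text
t: 14.65
eef_pos: [588.8, 42.6, 63.1]
tcp_rot: [[-0.994, -0.108, 0.001], [-0.108, 0.994, -0.0], [-0.001, -0.0, -1.0]]
force: [-0.7, 0.0, 0.1]
width: 40.1
```

Request:
servo_tool --plan '[{"dp":[0,0,-0.03],"turn":[0,0,0],"hand":0.04},{"dp":[0,0,-0.07],"turn":[0,0,0],"hand":0.04},{"dp":[0,0,-0.11],"turn":[0,0,0],"hand":0.05},{"dp":[0,0,-0.15],"turn":[0,0,0],"hand":0.05},{"dp":[0,0,-0.15],"turn":[0,0,0],"hand":0.05},{"dp":[0,0,-0.15],"turn":[0,0,0],"hand":0.05},{"dp":[0,0,-0.15],"turn":[0,0,0],"hand":0.05},{"dp":[0,0,-0.15],"turn":[0,0,0],"hand":0.05},{"dp":[0,0,-0.15],"turn":[0,0,0],"hand":0.05},{"dp":[0,0,-0.15],"turn":[0,0,0],"hand":0.05}]'

```text
t: 15.65
eef_pos: [588.4, 42.6, 212.1]
tcp_rot: [[-0.994, -0.108, -0.001], [-0.108, 0.994, -0.0], [0.001, 0.0, -1.0]]
force: [-0.4, 0.2, 0.7]
width: 49.8
```

```bash
python3 - <<'E'
from h import *
s=st();snap('wrist','w10.png');snap('top','t10.png'); crop('top'+'0.png' if 0 else 't10.png',140,190,240,275,7,'c10.png')
print(rel([445,349,230],Rd(195.4),s))
E
```

```text
t15.65 pos [588.4  42.6 212.1] yaw -173.8 xz 0.001 w 49.8 F [-0.4  0.2  0.7] q [-0.06  0.19  1.43 -0.    1.52 -1.74]
([0.1095, 0.3201, -0.0178], [0.0002, -0.0009, -0.1606])
```

View pics/w10.png

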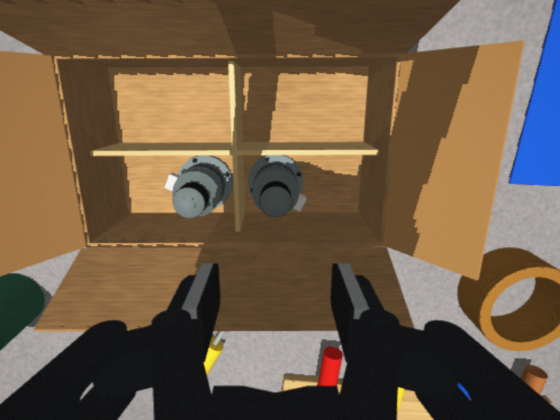

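View pics/c10.png

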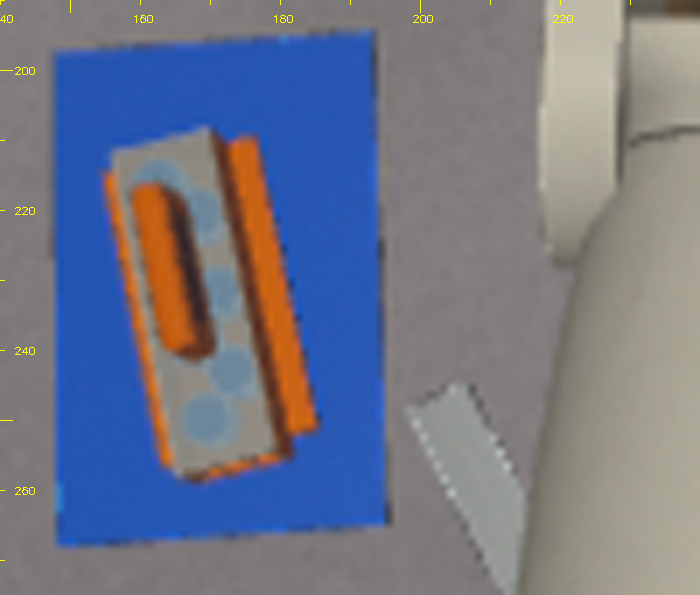

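Request:
servo_tool --plan '[{"dp":[0.11,0.32,-0.018],"turn":[0,0,-0.16],"hand":0.06},{"dp":[0.11,0.32,-0.018],"turn":[0,0,-0.16],"hand":0.06},{"dp":[0.11,0.32,-0.018],"turn":[0,0,-0.16],"hand":0.06},{"dp":[0.11,0.32,-0.018],"turn":[0,0,-0.16],"hand":0.06},{"dp":[0.11,0.32,-0.018],"turn":[0,0,-0.16],"hand":0.06},{"dp":[0.11,0.32,-0.018],"turn":[0,0,-0.16],"hand":0.06},{"dp":[0.11,0.32,-0.018],"turn":[0,0,-0.16],"hand":0.06},{"dp":[0.11,0.32,-0.018],"turn":[0,0,-0.16],"hand":0.06},{"dp":[0.11,0.32,-0.018],"turn":[0,0,-0.16],"hand":0.06},{"dp":[0.11,0.32,-0.018],"turn":[0,0,-0.16],"hand":0.06}]'

```text
t: 16.75
eef_pos: [445.0, 348.2, 230.5]
tcp_rot: [[-0.964, -0.264, -0.0], [-0.264, 0.964, -0.0], [0.0, -0.0, -1.0]]
force: [-0.4, -0.3, -0.9]
width: 59.9
```

Request:
servo_tool --plan '[{"dp":[0,0,0],"turn":[0,0,0],"hand":0.06},{"dp":[0,0,0],"turn":[0,0,0],"hand":0.06},{"dp":[0,0,0],"turn":[0,0,0],"hand":0.06},{"dp":[0,0,0],"turn":[0,0,0],"hand":0.06},{"dp":[0,0,0],"turn":[0,0,0],"hand":0.06},{"dp":[0,0,0],"turn":[0,0,0],"hand":0.06},{"dp":[0,0,0],"turn":[0,0,0],"hand":0.06},{"dp":[0,0,0],"turn":[0,0,0],"hand":0.06},{"dp":[0,0,0],"turn":[0,0,0],"hand":0.06},{"dp":[0,0,0],"turn":[0,0,0],"hand":0.06}]'

```text
t: 17.75
eef_pos: [444.6, 348.8, 230.6]
tcp_rot: [[-0.964, -0.265, -0.0], [-0.265, 0.964, -0.0], [0.0, -0.0, -1.0]]
force: [0.6, 1.2, 0.8]
width: 59.9
```

```bash
python3 - <<'E'
from h import *
s=st();snap('wrist','w11.png');crop('w11.png',170,60,390,260,3,'c11.png')
g=np.array([445,349,69.]);y=np.radians(15.4);X=np.array([np.cos(y),np.sin(y),0]);Y=np.array([-X[1],X[0],0])
for a,b in((38,8),(38,-8),(-38,8),(-38,-8)): print(proj('wrist',g+a*X+b*Y+[0,0,19],s)[0].round(0))
print(proj('wrist',g-85*X-[0,0,48],s))
E
```

```text
t17.75 pos [444.6 348.8 230.6] yaw -164.6 xz 0.000 w 59.9 F [0.6 1.2 0.8] q [ 0.53  0.13  1.46 -0.    1.55 -1.31]
[284. 237.]
[266. 237.]
[285. 150.]
[265. 150.]
[[275.1871      90.20726957]]
```

View pics/c11.png

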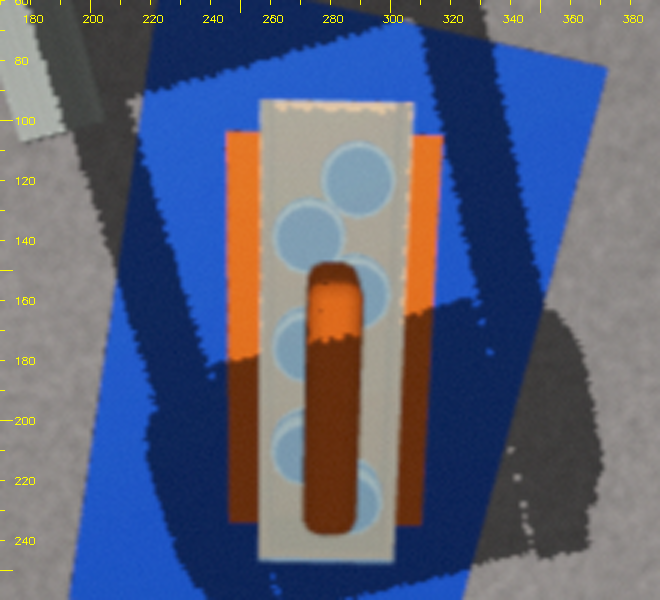

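View pics/w11.png

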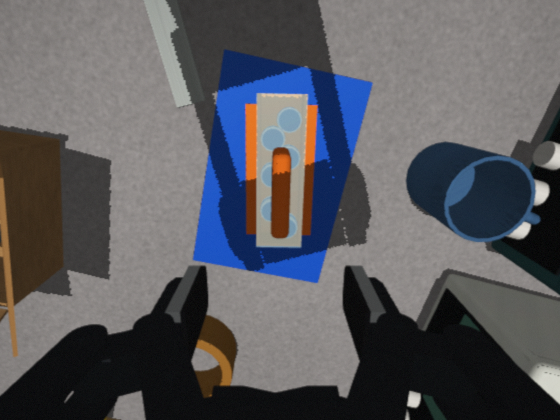

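Request:
servo_tool --plan '[{"dp":[0,0.0025,0.04],"turn":[0,0,0.018],"hand":0.06},{"dp":[0,0.0045,0.08],"turn":[0,0,0.018],"hand":0.06},{"dp":[0,0.0045,0.12],"turn":[0,0,0.018],"hand":0.05},{"dp":[0,0.0045,0.15],"turn":[0,0,0.018],"hand":0.045},{"dp":[0,0.0045,0.17],"turn":[0,0,0.018],"hand":0.045},{"dp":[0,0.0045,0.179],"turn":[0,0,0.018],"hand":0.045},{"dp":[0,0.0045,0.18],"turn":[0,0,0.018],"hand":0.045},{"dp":[0,0.0045,0.18],"turn":[0,0,0.018],"hand":0.045},{"dp":[0,0.0045,0.18],"turn":[0,0,0.018],"hand":0.045},{"dp":[0,0.0045,0.18],"turn":[0,0,0.018],"hand":0.045}]'

```text
t: 18.8
eef_pos: [443.8, 353.4, 51.6]
tcp_rot: [[-0.969, -0.248, 0.001], [-0.248, 0.969, 0.001], [-0.001, 0.0, -1.0]]
force: [0.1, -1.0, 0.0]
width: 45.0
```

```bash
python3 - <<'E'
from h import *
s=st();snap('wrist','w12.png')
E
```

```text
t18.80 pos [443.8 353.4  51.6] yaw -165.7 xz -0.001 w 45.0 F [ 0.1 -1.   0. ] q [ 0.54  0.26  1.69 -0.    1.2  -1.28]
```

View pics/w12.png

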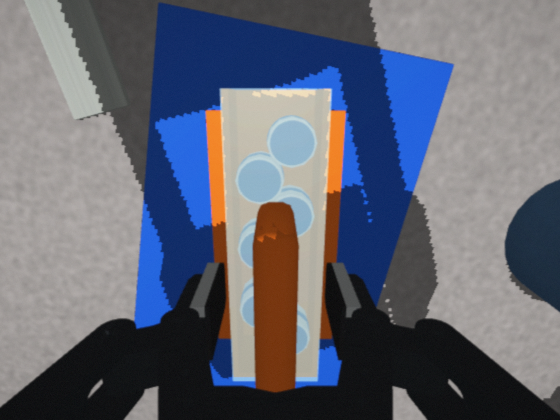

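Request:
servo_tool --plan '[{"dp":[0,0,0.002],"turn":[0,0,0],"hand":0.005},{"dp":[0,0,0.002],"turn":[0,0,0],"hand":0.005},{"dp":[0,0,0.002],"turn":[0,0,0],"hand":0.005},{"dp":[0,0,0.002],"turn":[0,0,0],"hand":0.005},{"dp":[0,0,0.002],"turn":[0,0,0],"hand":0.005},{"dp":[0,0,0.002],"turn":[0,0,0],"hand":0.005},{"dp":[0,0,-0.003],"turn":[0,0,0],"hand":0.005},{"dp":[0,0,-0.01],"turn":[0,0,0],"hand":0.005},{"dp":[0,0,-0.02],"turn":[0,0,0],"hand":0.005},{"dp":[0,0,-0.02],"turn":[0,0,0],"hand":0.005}]'

```text
t: 19.85
eef_pos: [444.1, 353.6, 72.5]
tcp_rot: [[-0.969, -0.248, 0.002], [-0.248, 0.969, 0.001], [-0.002, 0.001, -1.0]]
force: [1.6, -0.4, -2.6]
width: 15.1
```

```bash
python3 - <<'E'
from h import *
s=st();snap('wrist','w13.png')
E
```

```text
t19.85 pos [444.1 353.6  72.5] yaw -165.7 xz -0.002 w 15.1 F [ 1.6 -0.4 -2.6] q [ 0.54  0.24  1.67 -0.    1.24 -1.28]
```

View pics/w13.png

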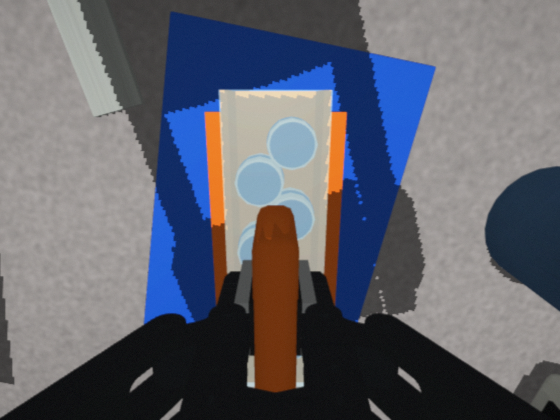

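```bash
cat >> h.py <<'E'
YN=96.2
def tfm(xc,yc,z,dip,yaw=YN):
    R=Rd(yaw,dip); return c2w(xc,yc,z)-R@np.array([85,0,29]), R
E
python3 - <<'E'
from h import *
s=arm.observe()
print(rel([444,353.6,240],Rd(194.3,-10),s)); print(tfm(33,85,190,-8)[0], rel(*tfm(33,85,190,-8),s), tfm(33,85,131,25)[0])
E
```

```text
([-0.0004, 0.0002, -0.1683], [0.0003, 0.1761, 0.0006])
[588.85353077   4.57394139 206.88806041] ([-0.0543, -0.3738, -0.1353], [-0.1179, 0.1045, 1.7098]) [586.32325993  27.86548028 193.20547807]
```

Request:
servo_tool --plan '[{"dp":[0,0,-0.01],"turn":[0,0.03,0],"hand":0.005},{"dp":[0,0,-0.03],"turn":[0,0.07,0],"hand":0.005},{"dp":[0,0,-0.055],"turn":[0,0.11,0],"hand":0.005},{"dp":[0,0,-0.08],"turn":[0,0.15,0],"hand":0.005},{"dp":[0,0,-0.105],"turn":[0,0.176,0],"hand":0.005},{"dp":[0,0,-0.13],"turn":[0,0.176,0],"hand":0.005},{"dp":[0,0,-0.15],"turn":[0,0.176,0],"hand":0.005},{"dp":[0,0,-0.162],"turn":[0,0.176,0],"hand":0.005},{"dp":[0,0,-0.168],"turn":[0,0.176,0],"hand":0.005},{"dp":[0,0,-0.168],"turn":[0,0.176,0],"hand":0.005}]'

```text
t: 20.9
eef_pos: [443.5, 353.2, 238.7]
tcp_rot: [[-0.954, -0.248, -0.169], [-0.244, 0.969, -0.043], [0.175, -0.0, -0.985]]
force: [0.4, 0.4, -3.0]
width: 15.3
```

```bash
python3 - <<'E'
from h import *
s=st()
P0=s['eef_pos']; P1=tfm(33,85,205,-10)[0]; 
for f in np.linspace(0,1,21)[1:]:
    g=f*f*(3-2*f); print(rel(P0+(P1-P0)*g,Rd(194.3+(YN-194.3)*g,-10),s))
E
```

```text
t20.90 pos [443.5 353.2 238.7] yaw -165.7 xz 0.175 w 15.3 F [ 0.4  0.4 -3. ] q [ 0.51  0.24  1.32  0.05  1.75 -1.31]
([-0.0004, -0.0027, 0.0001], [-0.0023, -0.0012, 0.0128])
([-0.0016, -0.0105, 0.0003], [-0.0085, -0.0012, 0.0478])
([-0.0035, -0.0227, 0.0006], [-0.0183, -0.0012, 0.103])
([-0.0059, -0.0389, 0.001], [-0.0312, -0.0012, 0.1759])
([-0.0089, -0.0585, 0.0016], [-0.0468, -0.0012, 0.264])
([-0.0123, -0.0808, 0.0022], [-0.0646, -0.0012, 0.3648])
([-0.0161, -0.1055, 0.0028], [-0.0842, -0.0011, 0.4756])
([-0.0201, -0.1318, 0.0035], [-0.1052, -0.0011, 0.5941])
([-0.0243, -0.1592, 0.0043], [-0.127, -0.0011, 0.7176])
([-0.0285, -0.1872, 0.005], [-0.1493, -0.0011, 0.8436])
([-0.0328, -0.2151, 0.0058], [-0.1716, -0.001, 0.9696])
([-0.037, -0.2425, 0.0065], [-0.1935, -0.001, 1.0931])
([-0.041, -0.2688, 0.0072], [-0.2144, -0.001, 1.2116])
([-0.0448, -0.2935, 0.0079], [-0.234, -0.001, 1.3224])
([-0.0482, -0.3158, 0.0085], [-0.2519, -0.0009, 1.4231])
([-0.0511, -0.3354, 0.009], [-0.2675, -0.0009, 1.5112])
([-0.0536, -0.3516, 0.0094], [-0.2804, -0.0009, 1.5842])
([-0.0555, -0.3638, 0.0098], [-0.2901, -0.0008, 1.6394])
([-0.0567, -0.3716, 0.01], [-0.2963, -0.0008, 1.6744])
([-0.0571, -0.3743, 0.0101], [-0.2985, -0.0008, 1.6866])
```

Request:
servo_tool --plan '[{"dp":[0,-0.003,0],"turn":[-0.002,0,0.013],"hand":0.005},{"dp":[-0.002,-0.011,0],"turn":[-0.009,0,0.048],"hand":0.005},{"dp":[-0.004,-0.023,0.001],"turn":[-0.018,0,0.103],"hand":0.005},{"dp":[-0.006,-0.039,0.001],"turn":[-0.031,0,0.176],"hand":0.005},{"dp":[-0.009,-0.059,0.002],"turn":[-0.047,0,0.264],"hand":0.005},{"dp":[-0.012,-0.081,0.002],"turn":[-0.065,0,0.365],"hand":0.005},{"dp":[-0.016,-0.106,0.003],"turn":[-0.084,0,0.476],"hand":0.005},{"dp":[-0.02,-0.132,0.004],"turn":[-0.105,0,0.594],"hand":0.005},{"dp":[-0.024,-0.159,0.004],"turn":[-0.127,0,0.718],"hand":0.005},{"dp":[-0.028,-0.187,0.005],"turn":[-0.149,0,0.844],"hand":0.005}]'

```text
t: 21.9
eef_pos: [515.8, 176.9, 228.2]
tcp_rot: [[-0.804, 0.576, -0.144], [0.568, 0.817, 0.1], [0.175, -0.002, -0.985]]
force: [0.4, -0.2, -4.1]
width: 15.1
```

```bash
python3 - <<'E'
from h import *
s=st()
P0=s['eef_pos']; P1=tfm(33,85,205,-10)[0]; x=s['tcp_rot'][:,0];y0=np.degrees(np.arctan2(x[1],x[0]))%360
for f in np.linspace(0,1,10)[1:]:
    g=1-(1-f)**2; print(rel(P0+(P1-P0)*g,Rd(y0+(YN-y0)*g,-10),s))
E
```

```text
t21.90 pos [515.8 176.9 228.2] yaw 144.8 xz 0.175 w 15.1 F [ 0.4 -0.2 -4.1] q [ 0.12  0.17  1.44  0.12  1.67 -0.83]
([-0.0333, -0.0208, -0.0039], [-0.0328, -0.0015, 0.1753])
([-0.0626, -0.0392, -0.0073], [-0.0602, -0.0013, 0.3299])
([-0.0881, -0.0551, -0.0103], [-0.0839, -0.0012, 0.4639])
([-0.1096, -0.0686, -0.0128], [-0.104, -0.0011, 0.5773])
([-0.1272, -0.0796, -0.0149], [-0.1204, -0.001, 0.6701])
([-0.141, -0.0881, -0.0165], [-0.1332, -0.0009, 0.7423])
([-0.1507, -0.0943, -0.0176], [-0.1423, -0.0009, 0.7938])
([-0.1566, -0.0979, -0.0183], [-0.1478, -0.0008, 0.8248])
([-0.1586, -0.0992, -0.0186], [-0.1496, -0.0008, 0.8351])
```

Request:
servo_tool --plan '[{"dp":[-0.025,-0.015,-0.003],"turn":[-0.022,0,0.12],"hand":0.005},{"dp":[-0.05,-0.031,-0.006],"turn":[-0.045,0,0.25],"hand":0.005},{"dp":[-0.076,-0.047,-0.009],"turn":[-0.07,0,0.39],"hand":0.005},{"dp":[-0.1,-0.062,-0.012],"turn":[-0.093,0,0.52],"hand":0.005},{"dp":[-0.12,-0.075,-0.014],"turn":[-0.112,0,0.625],"hand":0.005},{"dp":[-0.136,-0.085,-0.016],"turn":[-0.127,0,0.71],"hand":0.005},{"dp":[-0.148,-0.093,-0.017],"turn":[-0.14,0,0.78],"hand":0.005},{"dp":[-0.156,-0.097,-0.018],"turn":[-0.147,0,0.82],"hand":0.005},{"dp":[-0.1585,-0.099,-0.0185],"turn":[-0.15,-0.001,0.835],"hand":0.005},{"dp":[-0.1585,-0.099,-0.0185],"turn":[-0.15,-0.001,0.835],"hand":0.005}]'

```text
t: 22.9
eef_pos: [589.8, 6.3, 219.2]
tcp_rot: [[-0.114, 0.993, -0.019], [0.978, 0.115, 0.173], [0.174, 0.001, -0.985]]
force: [0.1, -0.3, -3.4]
width: 15.0
```

```bash
python3 - <<'E'
from h import *
s=st();snap('wrist','w14.png')
for d,z in((10,150),(20,133),(22,133)): print(rel(*tfm(33,85,z,d),s))
E
```

```text
t22.90 pos [589.8   6.3 219.2] yaw 96.6 xz 0.174 w 15.0 F [ 0.1 -0.3 -3.4] q [-0.21  0.2   1.41  0.17  1.58 -0.33]
([0.0033, -0.0011, 0.0269], [0.0009, -0.3493, 0.0073])
([0.0112, -0.0011, 0.0323], [0.0016, -0.5239, 0.0072])
([0.0136, -0.0011, 0.0303], [0.0017, -0.5588, 0.0072])
```

View pics/w14.png

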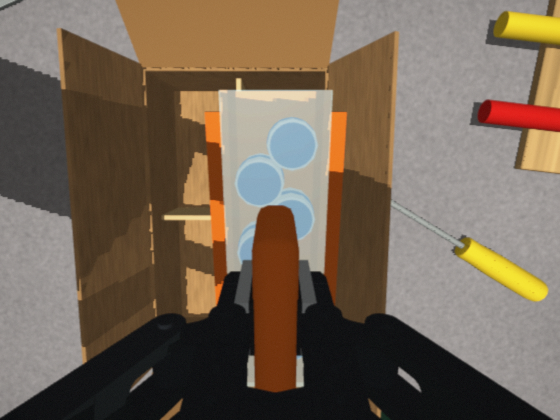

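Request:
servo_tool --plan '[{"dp":[0.001,0,0.008],"turn":[0,-0.1,0],"hand":0.005},{"dp":[0.002,-0.001,0.018],"turn":[0,-0.22,0],"hand":0.005},{"dp":[0.004,-0.001,0.028],"turn":[0,-0.36,0.005],"hand":0.005},{"dp":[0.009,-0.001,0.032],"turn":[0,-0.47,0.007],"hand":0.005},{"dp":[0.011,-0.001,0.032],"turn":[0.002,-0.524,0.007],"hand":0.005},{"dp":[0.011,-0.001,0.032],"turn":[0.002,-0.524,0.007],"hand":0.005},{"dp":[0.011,-0.007,0.032],"turn":[0.002,-0.524,0.007],"hand":0.005},{"dp":[0.011,0.005,0.032],"turn":[0.002,-0.524,0.007],"hand":0.005},{"dp":[0.011,-0.007,0.032],"turn":[0.002,-0.524,0.007],"hand":0.005},{"dp":[0.011,-0.001,0.032],"turn":[0.002,-0.524,0.007],"hand":0.005}]'

```text
t: 23.95
eef_pos: [586.4, 21.9, 190.2]
tcp_rot: [[-0.101, 0.994, 0.036], [0.935, 0.107, -0.339], [-0.341, -0.0, -0.94]]
force: [0.1, 0.7, -3.2]
width: 15.4
```

```bash
python3 - <<'E'
from h import *
s=st();snap('wrist','w15.png')
E
```

```text
t23.95 pos [586.4  21.9 190.2] yaw 96.2 xz -0.341 w 15.4 F [ 0.1  0.7 -3.2] q [ 0.09  0.21  1.49 -0.35  1.44  0.03]
```

View pics/w15.png

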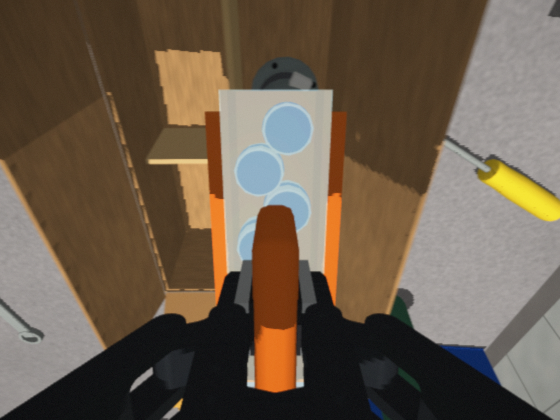

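Request:
servo_tool --plan '[{"dp":[0,-0.006,0],"turn":[0,0,0],"hand":0.005},{"dp":[0,0.006,0],"turn":[0,0,0],"hand":0.005},{"dp":[0,-0.006,0],"turn":[0,0,0],"hand":0.005},{"dp":[0,0.006,0],"turn":[0,0,0],"hand":0.005},{"dp":[0,-0.006,0],"turn":[0,0,0],"hand":0.005},{"dp":[0,0.006,0],"turn":[0,0,0],"hand":0.005},{"dp":[0,0,0],"turn":[0,0,0],"hand":0.005},{"dp":[0,0,0],"turn":[0,0,0],"hand":0.005},{"dp":[0,0,0],"turn":[0,0,0],"hand":0.005},{"dp":[0,0,0],"turn":[0,0,0],"hand":0.005}]'

```text
t: 25.0
eef_pos: [587.1, 22.6, 189.9]
tcp_rot: [[-0.102, 0.994, 0.037], [0.934, 0.108, -0.34], [-0.342, 0.0, -0.94]]
force: [-0.0, 0.3, -3.2]
width: 15.3
```

```bash
python3 - <<'E'
from h import *
s=st();snap('wrist','w16.png')
E
```

```text
t25.00 pos [587.1  22.6 189.9] yaw 96.2 xz -0.342 w 15.3 F [-0.   0.3 -3.2] q [ 0.1   0.21  1.49 -0.35  1.44  0.03]
```

View pics/w16.png

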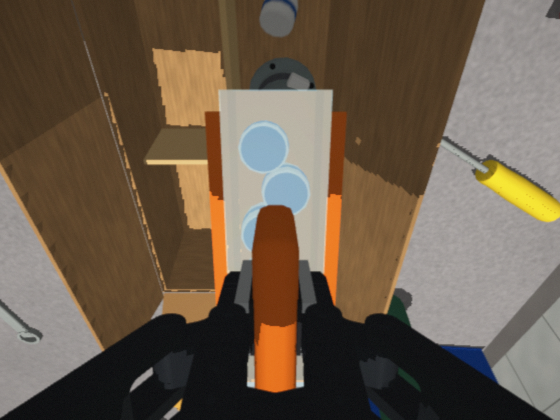

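Request:
servo_tool --plan '[{"dp":[0,0,0],"turn":[0,0.12,0],"hand":0.005},{"dp":[0,-0.004,0],"turn":[0,0.22,0],"hand":0.005},{"dp":[0,-0.014,0],"turn":[0,0.22,0],"hand":0.005},{"dp":[0,-0.026,0],"turn":[0,0.22,0],"hand":0.005},{"dp":[0,-0.039,0],"turn":[0,0.22,0],"hand":0.005},{"dp":[0,-0.051,0],"turn":[0,0.22,0],"hand":0.005},{"dp":[0,-0.06,0],"turn":[0,0.22,0],"hand":0.005},{"dp":[0,-0.064,0],"turn":[0,0.22,0],"hand":0.005},{"dp":[0,-0.065,0],"turn":[0,0.1,0],"hand":0.005},{"dp":[0,-0.065,0],"turn":[0,0,0],"hand":0.005}]'

```text
t: 26.05
eef_pos: [522.7, 15.0, 190.6]
tcp_rot: [[-0.1, 0.994, 0.039], [0.933, 0.107, -0.345], [-0.347, 0.002, -0.938]]
force: [-1.1, 0.5, -4.2]
width: 15.2
```

Request:
servo_tool --plan '[{"dp":[0,-0.006,0],"turn":[0,0,0],"hand":0.005},{"dp":[0,0.006,0],"turn":[0,0,0],"hand":0.005},{"dp":[0,-0.006,0],"turn":[0,0,0],"hand":0.005},{"dp":[0,0.006,0],"turn":[0,0,0],"hand":0.005},{"dp":[0,-0.006,0],"turn":[0,0,0],"hand":0.005},{"dp":[0,0,0],"turn":[0,0,0],"hand":0.005},{"dp":[0,0,0],"turn":[0,0,0],"hand":0.005},{"dp":[0,0,0],"turn":[0,0,0],"hand":0.005},{"dp":[0,0,0],"turn":[0,0,0],"hand":0.005},{"dp":[0,0,0],"turn":[0,0,0],"hand":0.005}]'

```text
t: 27.05
eef_pos: [522.5, 15.6, 189.8]
tcp_rot: [[-0.102, 0.994, 0.037], [0.934, 0.108, -0.34], [-0.342, -0.0, -0.94]]
force: [-0.1, -0.2, -2.7]
width: 15.1
```

```bash
python3 - <<'E'
from h import *
s=st();snap('wrist','w17.png')
E
```

```text
t27.05 pos [522.5  15.6 189.8] yaw 96.2 xz -0.342 w 15.1 F [-0.1 -0.2 -2.7] q [ 0.09  0.08  1.64 -0.35  1.43  0.04]
```

View pics/w17.png

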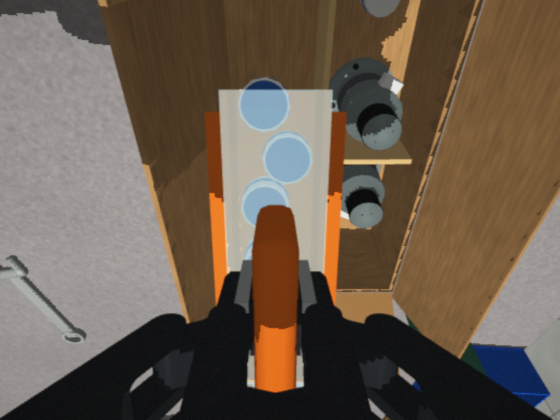

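Request:
servo_tool --plan '[{"dp":[0,-0.005,0],"turn":[0,0,0],"hand":0.005},{"dp":[0,0.005,0],"turn":[0,0,0],"hand":0.005},{"dp":[0,-0.003,0],"turn":[0,0,0],"hand":0.005},{"dp":[0,0,0],"turn":[0,0,0],"hand":0.005},{"dp":[0,0,0],"turn":[0,0,0],"hand":0.005},{"dp":[0,0,0],"turn":[0,0,0],"hand":0.005},{"dp":[0,0,0],"turn":[0,0,0],"hand":0.005},{"dp":[0,0,0],"turn":[0,0,0],"hand":0.005},{"dp":[0,0,0],"turn":[0,0,0],"hand":0.005},{"dp":[0,0,0],"turn":[0,0,0],"hand":0.005}]'

```text
t: 28.1
eef_pos: [522.5, 15.6, 189.9]
tcp_rot: [[-0.102, 0.994, 0.037], [0.934, 0.108, -0.34], [-0.342, 0.0, -0.94]]
force: [-0.0, 0.0, -2.1]
width: 15.4
```

```bash
python3 - <<'E'
from h import *
s=st();snap('wrist','w18.png')
P0=s['eef_pos'];print(rel(*tfm(-32,-85,150,8),s),rel(*tfm(-32,-85,133,20),s))
E
```

```text
t28.10 pos [522.5  15.6 189.9] yaw 96.2 xz -0.342 w 15.4 F [-0.   0.  -2.1] q [ 0.09  0.08  1.64 -0.35  1.43  0.04]
([-0.1694, -0.0003, 0.061], [0.0001, 0.2098, 0.0003]) ([-0.1594, -0.0003, 0.0586], [0.0001, 0.0003, 0.0003])
```

View pics/w18.png

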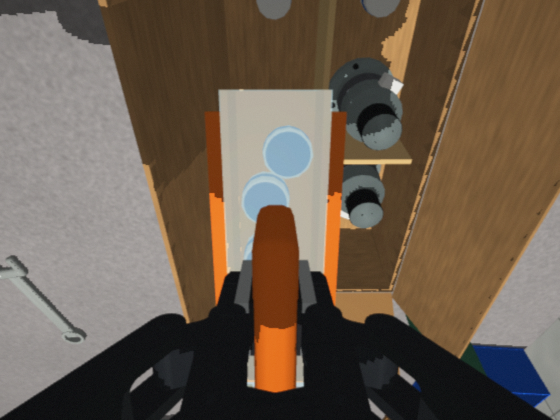

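```bash
python3 - <<'E'
from h import *
s=st()
print(rel(*tfm(-32,85,187,0),s))
P1=rel(*tfm(-32,85,187,0),s); 
for y in (75,60,38,12,-16,-44,-66,-78,-82): print(rel(*tfm(-32,y,187,0),s))
print(rel(*tfm(-32,-82,150,20),s))
E
```

```text
t28.15 pos [522.5  15.6 189.8] yaw 96.2 xz -0.342 w 15.3 F [-0.1 -0.6 -2.7] q [ 0.09  0.08  1.64 -0.35  1.43  0.04]
([-0.0229, -0.0003, -0.0195], [0.0, 0.3494, 0.0003])
([-0.0323, -0.0003, -0.0161], [0.0, 0.3494, 0.0003])
([-0.0464, -0.0003, -0.0109], [0.0, 0.3494, 0.0003])
([-0.0671, -0.0003, -0.0034], [0.0, 0.3494, 0.0003])
([-0.0915, -0.0003, 0.0055], [0.0, 0.3494, 0.0003])
([-0.1178, -0.0003, 0.0151], [0.0, 0.3494, 0.0003])
([-0.1442, -0.0003, 0.0247], [0.0, 0.3494, 0.0003])
([-0.1648, -0.0003, 0.0322], [0.0, 0.3494, 0.0003])
([-0.1761, -0.0003, 0.0363], [0.0, 0.3494, 0.0003])
([-0.1799, -0.0003, 0.0377], [0.0, 0.3494, 0.0003])
([-0.1624, -0.0003, 0.0416], [0.0001, 0.0003, 0.0003])
```

Request:
servo_tool --plan '[{"dp":[-0.008,0,-0.007],"turn":[0,0.12,0],"hand":0.005},{"dp":[-0.018,0,-0.017],"turn":[0,0.26,0],"hand":0.005},{"dp":[-0.026,0,-0.0185],"turn":[0,0.35,0],"hand":0.005},{"dp":[-0.036,0,-0.015],"turn":[0,0.35,0],"hand":0.005},{"dp":[-0.053,0,-0.008],"turn":[0,0.35,0],"hand":0.005},{"dp":[-0.077,0,0],"turn":[0,0.35,0],"hand":0.005},{"dp":[-0.103,0,0.01],"turn":[0,0.35,0],"hand":0.005},{"dp":[-0.13,0,0.02],"turn":[0,0.35,0],"hand":0.005},{"dp":[-0.154,0,0.028],"turn":[0,0.35,0],"hand":0.005},{"dp":[-0.169,0,0.034],"turn":[0,0.35,0],"hand":0.005}]'

```text
t: 29.15
eef_pos: [540.9, -155.3, 215.2]
tcp_rot: [[-0.108, 0.994, -0.001], [0.994, 0.108, -0.002], [-0.002, -0.002, -1.0]]
force: [0.0, 0.1, -3.0]
width: 14.9
```

```bash
python3 - <<'E'
from h import *
s=st();snap('wrist','w19.png')
s=st()
for y,z,d in((-82,187,0),(-82,150,20)): print(rel(*tfm(-32,y,z,d),s))
E
```

```text
t29.15 pos [ 540.9 -155.3  215.2] yaw 96.2 xz -0.002 w 14.9 F [ 0.   0.1 -3. ] q [-0.42  0.13  1.49 -0.    1.52 -0.52]
t29.20 pos [ 541.  -156.8  214.9] yaw 96.1 xz -0.002 w 15.2 F [-1.2 -2.6 -3.9] q [-0.42  0.13  1.49 -0.    1.52 -0.52]
([-0.0086, 0.0, -0.0011], [-0.0018, 0.0017, -0.0009])
([0.0065, 0.0, 0.0086], [-0.002, -0.3474, -0.0006])
```

View pics/w19.png

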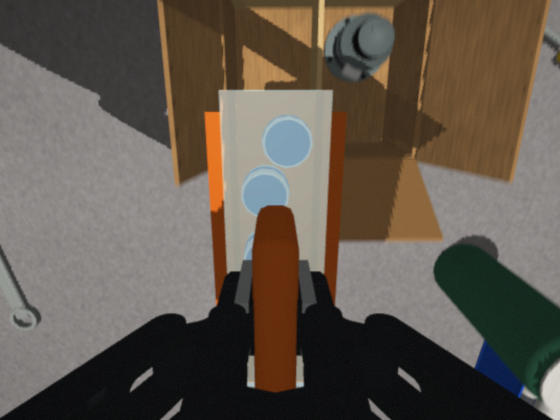

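Request:
servo_tool --plan '[{"dp":[-0.008,0,0],"turn":[0,-0.08,0],"hand":0.005},{"dp":[-0.004,0,0.003],"turn":[0,-0.2,0],"hand":0.005},{"dp":[0.004,0,0.007],"turn":[0,-0.31,0],"hand":0.005},{"dp":[0.0065,0,0.0085],"turn":[0,-0.348,0],"hand":0.005},{"dp":[0.0065,-0.006,0.0085],"turn":[0,-0.348,0],"hand":0.005},{"dp":[0.0065,0.006,0.0085],"turn":[0,-0.348,0],"hand":0.005},{"dp":[0.0065,-0.006,0.0085],"turn":[0,-0.348,0],"hand":0.005},{"dp":[0.0065,0.006,0.0085],"turn":[0,-0.348,0],"hand":0.005},{"dp":[0.0065,0,0.0085],"turn":[0,-0.348,0],"hand":0.005},{"dp":[0.0065,0,0.0085],"turn":[0,-0.348,0],"hand":0.005}]'

```text
t: 30.2
eef_pos: [539.9, -147.8, 207.2]
tcp_rot: [[-0.101, 0.994, 0.036], [0.935, 0.108, -0.338], [-0.34, -0.0, -0.94]]
force: [-0.5, -0.4, -3.0]
width: 15.7
```

```bash
python3 - <<'E'
from h import *
s=st();snap('wrist','w20.png'); print('spray',ray('top',358,120,170),ray('top',350,138,0))
E
```

```text
t30.20 pos [ 539.9 -147.8  207.2] yaw 96.2 xz -0.340 w 15.7 F [-0.5 -0.4 -3. ] q [-0.22  0.07  1.61 -0.34  1.36 -0.27]
spray [ 754.66455266 -233.74874343  170.        ] [ 760.75123476 -242.22420604    0.        ]
```

View pics/w20.png

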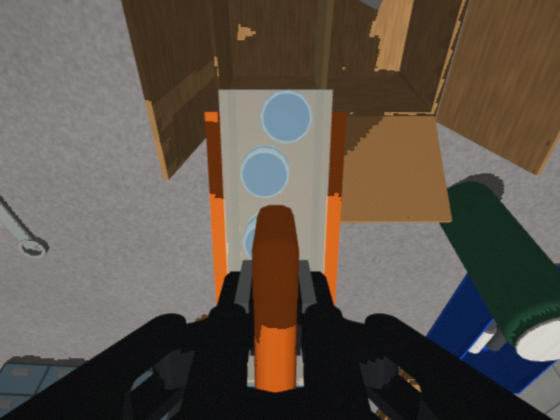

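Request:
servo_tool --plan '[{"dp":[0,-0.006,0],"turn":[0,0,0],"hand":0.005},{"dp":[0,0.006,0],"turn":[0,0,0],"hand":0.005},{"dp":[0,-0.006,0],"turn":[0,0,0],"hand":0.005},{"dp":[0,0.006,0],"turn":[0,0,0],"hand":0.005},{"dp":[0,0,0],"turn":[0,0,0],"hand":0.005},{"dp":[0,0,0],"turn":[0,0,0],"hand":0.005},{"dp":[0,0,0],"turn":[0,0,0],"hand":0.005},{"dp":[0,0,0],"turn":[0,0,0],"hand":0.005},{"dp":[0,0,0],"turn":[0,0,0],"hand":0.005},{"dp":[0,0,0],"turn":[0,0,0],"hand":0.005}]'

```text
t: 31.25
eef_pos: [540.3, -147.4, 207.3]
tcp_rot: [[-0.102, 0.994, 0.037], [0.935, 0.108, -0.338], [-0.34, 0.0, -0.94]]
force: [-0.5, -0.6, -3.5]
width: 15.3
```

```bash
python3 - <<'E'
from h import *
s=st();snap('wrist','w21.png')
E
```

```text
t31.25 pos [ 540.3 -147.4  207.3] yaw 96.2 xz -0.340 w 15.3 F [-0.5 -0.6 -3.5] q [-0.22  0.08  1.61 -0.34  1.35 -0.27]
```

View pics/w21.png

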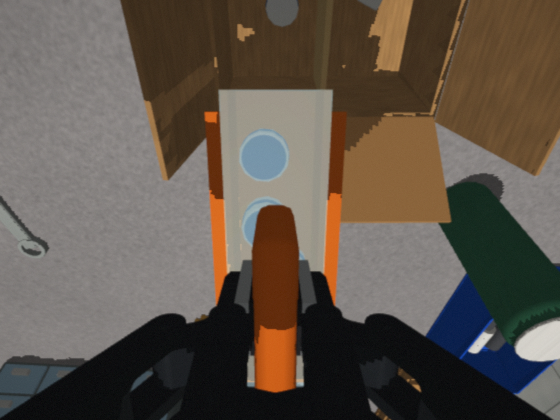

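```bash
python3 - <<'E'
from h import *
s=arm.observe()
p=ray('wrist',282,8,24,s); d=p[:2]-CC; c,n=np.cos(CY),np.sin(CY); print(c*d[0]+n*d[1],-n*d[0]+c*d[1])
E
```

```text
-26.658345311678687 -67.04742445726403
```

Request:
servo_tool --plan '[{"dp":[0,0,0],"turn":[0,0.12,0],"hand":0.005},{"dp":[0,0.004,0],"turn":[0,0.22,0],"hand":0.005},{"dp":[0,0.014,0],"turn":[0,0.22,0],"hand":0.005},{"dp":[0,0.026,0],"turn":[0,0.22,0],"hand":0.005},{"dp":[0,0.039,0],"turn":[0,0.22,0],"hand":0.005},{"dp":[0,0.051,0],"turn":[0,0.22,0],"hand":0.005},{"dp":[0,0.06,0],"turn":[0,0.22,0],"hand":0.005},{"dp":[0,0.064,0],"turn":[0,0.22,0],"hand":0.005},{"dp":[0,0.065,0],"turn":[0,0.1,0],"hand":0.005},{"dp":[0,0.065,0],"turn":[0,0,0],"hand":0.005}]'

```text
t: 32.3
eef_pos: [605.3, -140.7, 207.6]
tcp_rot: [[-0.101, 0.994, 0.038], [0.933, 0.108, -0.343], [-0.345, 0.001, -0.939]]
force: [0.1, -0.0, -3.6]
width: 15.4
```

Request:
servo_tool --plan '[{"dp":[0,-0.006,0],"turn":[0,0,0],"hand":0.005},{"dp":[0,0.006,0],"turn":[0,0,0],"hand":0.005},{"dp":[0,-0.006,0],"turn":[0,0,0],"hand":0.005},{"dp":[0,0.006,0],"turn":[0,0,0],"hand":0.005},{"dp":[0,-0.006,0],"turn":[0,0,0],"hand":0.005},{"dp":[0,0.006,0],"turn":[0,0,0],"hand":0.005},{"dp":[0,0,0],"turn":[0,0,0],"hand":0.005},{"dp":[0,0,0],"turn":[0,0,0],"hand":0.005},{"dp":[0,0,0],"turn":[0,0,0],"hand":0.005},{"dp":[0,0,0],"turn":[0,0,0],"hand":0.005}]'

```text
t: 33.3
eef_pos: [604.9, -140.4, 207.3]
tcp_rot: [[-0.102, 0.994, 0.037], [0.935, 0.108, -0.338], [-0.34, 0.0, -0.94]]
force: [-0.1, 0.6, -2.3]
width: 15.8
```

```bash
python3 - <<'E'
from h import *
s=st();snap('wrist','w22.png')
E
```

```text
t33.30 pos [ 604.9 -140.4  207.3] yaw 96.2 xz -0.340 w 15.8 F [-0.1  0.6 -2.3] q [-0.18  0.21  1.46 -0.34  1.38 -0.24]
```

View pics/w22.png

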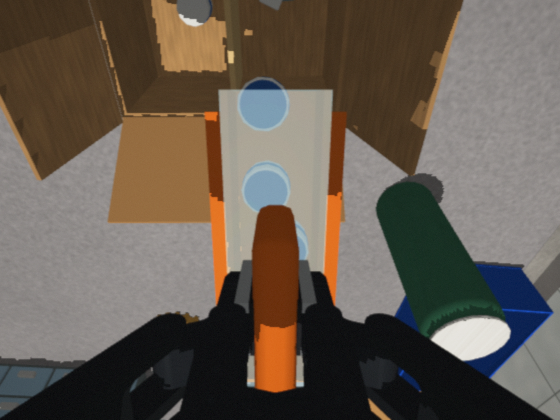

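Can 4 is at the lip (263,103), so a couple more strokes should do it.

Request:
servo_tool --plan '[{"dp":[0,-0.006,0],"turn":[0,0,0],"hand":0.005},{"dp":[0,0.006,0],"turn":[0,0,0],"hand":0.005},{"dp":[0,-0.003,0],"turn":[0,0,0],"hand":0.005},{"dp":[0,0,0],"turn":[0,0,0],"hand":0.005},{"dp":[0,0,0],"turn":[0,0,0],"hand":0.005},{"dp":[0,0,0],"turn":[0,0,0],"hand":0.005},{"dp":[0,0,0],"turn":[0,0,0],"hand":0.005},{"dp":[0,0,0],"turn":[0,0,0],"hand":0.005},{"dp":[0,0,0],"turn":[0,0,0],"hand":0.005},{"dp":[0,0,0],"turn":[0,0,0],"hand":0.005}]'

```text
t: 34.35
eef_pos: [604.9, -140.3, 207.2]
tcp_rot: [[-0.102, 0.994, 0.037], [0.935, 0.108, -0.338], [-0.34, -0.0, -0.94]]
force: [0.1, -0.0, -2.4]
width: 15.3
```

```bash
python3 - <<'E'
from h import *
s=st();snap('wrist','w23.png')
E
```

```text
t34.35 pos [ 604.9 -140.3  207.2] yaw 96.2 xz -0.340 w 15.3 F [ 0.1 -0.  -2.4] q [-0.18  0.21  1.46 -0.34  1.38 -0.24]
```

View pics/w23.png

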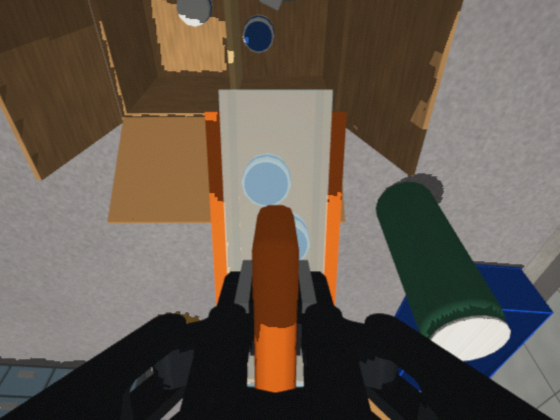

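Request:
servo_tool --plan '[{"dp":[0,0,0],"turn":[0,0.12,0],"hand":0.005},{"dp":[0,-0.004,0],"turn":[0,0.22,0],"hand":0.005},{"dp":[0,-0.014,0],"turn":[0,0.22,0],"hand":0.005},{"dp":[0,-0.026,0],"turn":[0,0.22,0],"hand":0.005},{"dp":[0,-0.039,0],"turn":[0,0.22,0],"hand":0.005},{"dp":[0,-0.051,0],"turn":[0,0.22,0],"hand":0.005},{"dp":[0,-0.06,0],"turn":[0,0.22,0],"hand":0.005},{"dp":[0,-0.064,0],"turn":[0,0.22,0],"hand":0.005},{"dp":[0,-0.065,0],"turn":[0,0.1,0],"hand":0.005},{"dp":[0,-0.065,0],"turn":[0,-0.03,0],"hand":0.005}]'

```text
t: 35.4
eef_pos: [540.4, -148.4, 208.2]
tcp_rot: [[-0.098, 0.994, 0.042], [0.923, 0.107, -0.371], [-0.373, 0.002, -0.928]]
force: [-0.7, 0.6, -3.4]
width: 15.4
```

Request:
servo_tool --plan '[{"dp":[0,-0.006,0],"turn":[0,0,0],"hand":0.005},{"dp":[0,0.006,0],"turn":[0,0,0],"hand":0.005},{"dp":[0,-0.006,0],"turn":[0,0,0],"hand":0.005},{"dp":[0,0.006,0],"turn":[0,0,0],"hand":0.005},{"dp":[0,-0.006,0],"turn":[0,0,0],"hand":0.005},{"dp":[0,0.006,0],"turn":[0,0,0],"hand":0.005},{"dp":[0,-0.006,0],"turn":[0,0,0],"hand":0.005},{"dp":[0,0.006,0],"turn":[0,0,0],"hand":0.005},{"dp":[0,0,0],"turn":[0,0,0],"hand":0.005},{"dp":[0,0,0],"turn":[0,0,0],"hand":0.005}]'

```text
t: 36.4
eef_pos: [539.9, -147.6, 207.2]
tcp_rot: [[-0.101, 0.994, 0.039], [0.924, 0.108, -0.366], [-0.368, -0.0, -0.93]]
force: [0.8, 0.5, -3.4]
width: 15.3
```

```bash
python3 - <<'E'
from h import *
s=st();snap('wrist','w24.png')
E
```

```text
t36.40 pos [ 539.9 -147.6  207.2] yaw 96.2 xz -0.368 w 15.3 F [ 0.8  0.5 -3.4] q [-0.2   0.07  1.62 -0.37  1.35 -0.25]
```

View pics/w24.png

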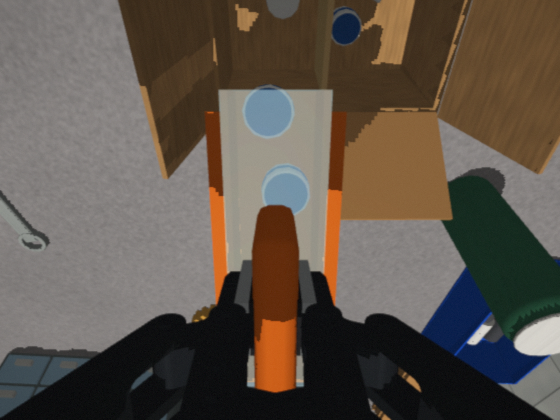

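Request:
servo_tool --plan '[{"dp":[0,-0.006,0],"turn":[0,0,0],"hand":0.005},{"dp":[0,0.006,0],"turn":[0,0,0],"hand":0.005},{"dp":[0,-0.006,0],"turn":[0,0,0],"hand":0.005},{"dp":[0,0,0],"turn":[0,0,0],"hand":0.005},{"dp":[0,0,0],"turn":[0,0,0],"hand":0.005},{"dp":[0,0,0],"turn":[0,0,0],"hand":0.005},{"dp":[0,0,0],"turn":[0,0,0],"hand":0.005},{"dp":[0,0,0],"turn":[0,0,0],"hand":0.005},{"dp":[0,0,0],"turn":[0,0,0],"hand":0.005},{"dp":[0,0,0],"turn":[0,0,0],"hand":0.005}]'

```text
t: 37.45
eef_pos: [540.3, -147.4, 207.3]
tcp_rot: [[-0.101, 0.994, 0.04], [0.924, 0.108, -0.366], [-0.368, -0.0, -0.93]]
force: [0.1, -0.6, -2.9]
width: 15.1
```

```bash
python3 - <<'E'
from h import *
s=st();snap('wrist','w25.png')
s=st()
for y in (-82,-80,-72,-56,-34,-8,20,46,68,80,85): print(rel(*tfm(-32,y,175,6),s))
print(rel(*tfm(-32,85,133,22),s))
E
```

```text
t37.45 pos [ 540.3 -147.4  207.3] yaw 96.2 xz -0.368 w 15.1 F [ 0.1 -0.6 -2.9] q [-0.2   0.07  1.62 -0.37  1.35 -0.25]
t37.50 pos [ 540.3 -147.4  207.3] yaw 96.2 xz -0.368 w 15.4 F [ 0.1  0.7 -2.1] q [-0.2   0.07  1.62 -0.37  1.35 -0.25]
([-0.0155, -0.0003, 0.0003], [0.0001, 0.2726, 0.0003])
([-0.0136, -0.0003, -0.0005], [0.0001, 0.2726, 0.0003])
([-0.0062, -0.0003, -0.0034], [0.0001, 0.2726, 0.0003])
([0.0087, -0.0003, -0.0093], [0.0001, 0.2726, 0.0003])
([0.0291, -0.0003, -0.0174], [0.0001, 0.2726, 0.0003])
([0.0533, -0.0003, -0.027], [0.0001, 0.2726, 0.0003])
([0.0793, -0.0003, -0.0373], [0.0001, 0.2726, 0.0003])
([0.1035, -0.0002, -0.0469], [0.0001, 0.2726, 0.0003])
([0.124, -0.0002, -0.055], [0.0001, 0.2726, 0.0003])
([0.1351, -0.0002, -0.0594], [0.0001, 0.2726, 0.0003])
([0.1398, -0.0002, -0.0613], [0.0001, 0.2726, 0.0003])
([0.1601, -0.0002, -0.0467], [0.0001, -0.0066, 0.0003])
```

View pics/w25.png

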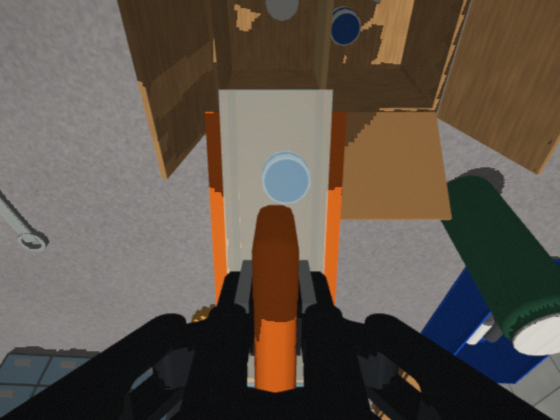

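Request:
servo_tool --plan '[{"dp":[-0.006,0,0],"turn":[0,0.12,0],"hand":0.005},{"dp":[-0.012,0,0],"turn":[0,0.24,0],"hand":0.005},{"dp":[-0.006,0,-0.003],"turn":[0,0.273,0],"hand":0.005},{"dp":[0.009,0,-0.009],"turn":[0,0.273,0],"hand":0.005},{"dp":[0.029,0,-0.017],"turn":[0,0.273,0],"hand":0.005},{"dp":[0.054,0,-0.027],"turn":[0,0.273,0],"hand":0.005},{"dp":[0.08,0,-0.037],"turn":[0,0.273,0],"hand":0.005},{"dp":[0.104,0,-0.047],"turn":[0,0.273,0],"hand":0.005},{"dp":[0.124,0,-0.055],"turn":[0,0.273,0],"hand":0.005},{"dp":[0.136,0,-0.06],"turn":[0,0.273,0],"hand":0.005}]'

```text
t: 38.5
eef_pos: [523.6, 2.5, 213.0]
tcp_rot: [[-0.11, 0.994, 0.012], [0.988, 0.11, -0.104], [-0.105, 0.0, -0.994]]
force: [0.1, 0.2, -2.9]
width: 15.6
```

Request:
servo_tool --plan '[{"dp":[0.004,0,0],"turn":[0,0,0],"hand":0.005},{"dp":[0.004,0,0],"turn":[0,0,0],"hand":0.005},{"dp":[0.008,0,0.012],"turn":[0,-0.12,0],"hand":0.005},{"dp":[0.012,0,0.02],"turn":[0,-0.24,0],"hand":0.005},{"dp":[0.013,0,0.024],"turn":[0,-0.29,0],"hand":0.005},{"dp":[0.013,-0.006,0.024],"turn":[0,-0.29,0],"hand":0.005},{"dp":[0.013,0.006,0.024],"turn":[0,-0.29,0],"hand":0.005},{"dp":[0.013,-0.006,0.024],"turn":[0,-0.29,0],"hand":0.005},{"dp":[0.013,0.006,0.024],"turn":[0,-0.29,0],"hand":0.005},{"dp":[0.013,0,0.024],"turn":[0,-0.29,0],"hand":0.005}]'

```text
t: 39.5
eef_pos: [524.3, 9.8, 188.1]
tcp_rot: [[-0.098, 0.994, 0.042], [0.918, 0.107, -0.381], [-0.383, 0.001, -0.924]]
force: [-0.6, 0.4, -3.0]
width: 15.1
```

```bash
python3 - <<'E'
from h import *
s=st();snap('wrist','w26.png')
s=st(); print(rel(*tfm(-32,85,133,22),s))
E
```

```text
t39.50 pos [524.3   9.8 188.1] yaw 96.1 xz -0.383 w 15.1 F [-0.6  0.4 -3. ] q [ 0.11  0.09  1.65 -0.4   1.42  0.06]
t39.55 pos [522.8   9.9 188. ] yaw 96.1 xz -0.384 w 15.5 F [ 0.6  1.  -2.7] q [ 0.11  0.08  1.65 -0.4   1.42  0.06]
([0.0058, 0.0, -0.0065], [-0.0003, 0.0097, -0.001])
```

View pics/w26.png

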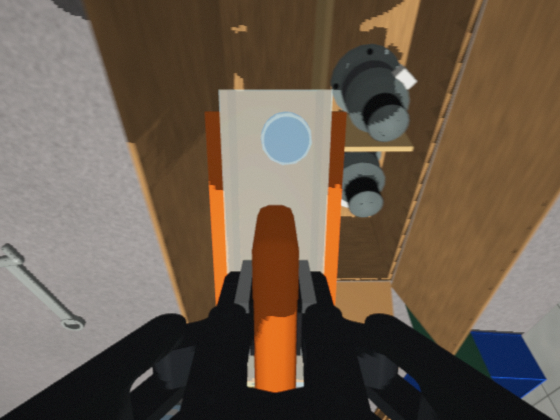

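Last can is at (286,138). I'll shake until it falls.

Request:
servo_tool --plan '[{"dp":[0.005,-0.006,-0.005],"turn":[0,0,0],"hand":0.005},{"dp":[0.005,0.006,-0.005],"turn":[0,0,0],"hand":0.005},{"dp":[0.005,-0.006,-0.005],"turn":[0,0,0],"hand":0.005},{"dp":[0.005,0.006,-0.005],"turn":[0,0,0],"hand":0.005},{"dp":[0.005,-0.006,-0.005],"turn":[0,0,0],"hand":0.005},{"dp":[0.005,0.006,-0.005],"turn":[0,0,0],"hand":0.005},{"dp":[0.005,-0.006,-0.005],"turn":[0,0,0],"hand":0.005},{"dp":[0.005,0.006,-0.005],"turn":[0,0,0],"hand":0.005},{"dp":[0.005,0,-0.005],"turn":[0,0,0],"hand":0.005},{"dp":[0.005,0,-0.005],"turn":[0,0,0],"hand":0.005}]'

```text
t: 40.55
eef_pos: [521.9, 17.1, 190.3]
tcp_rot: [[-0.1, 0.994, 0.041], [0.918, 0.108, -0.382], [-0.384, -0.0, -0.923]]
force: [0.2, -0.7, -2.7]
width: 15.3
```

```bash
python3 - <<'E'
from h import *
s=st();snap('wrist','w27.png')
E
```

```text
t40.55 pos [521.9  17.1 190.3] yaw 96.2 xz -0.384 w 15.3 F [ 0.2 -0.7 -2.7] q [ 0.12  0.08  1.65 -0.4   1.43  0.07]
```

View pics/w27.png

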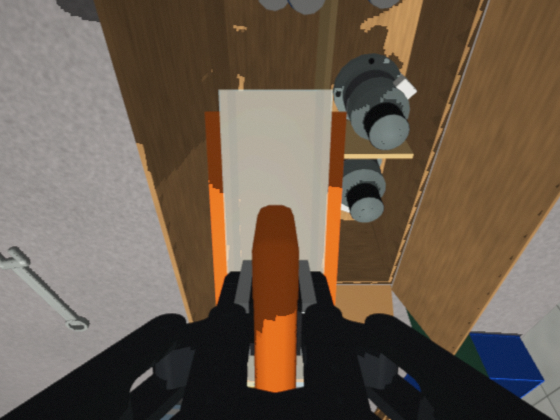

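Request:
servo_tool --plan '[{"dp":[0,0,-0.015],"turn":[0,-0.12,0],"hand":0.005},{"dp":[0,-0.006,-0.015],"turn":[0,-0.23,0],"hand":0.005},{"dp":[0,0.006,-0.015],"turn":[0,-0.23,0],"hand":0.005},{"dp":[0,-0.006,-0.015],"turn":[0,-0.23,0],"hand":0.005},{"dp":[0,0.006,-0.015],"turn":[0,-0.23,0],"hand":0.005},{"dp":[0,0,-0.015],"turn":[0,-0.1,0],"hand":0.005},{"dp":[0,0,-0.03],"turn":[0,0.04,0],"hand":0.005},{"dp":[0,0,-0.05],"turn":[0,0.18,0],"hand":0.005},{"dp":[-0.005,0,-0.06],"turn":[0,0.32,0],"hand":0.005},{"dp":[-0.01,0,-0.07],"turn":[0,0.394,0],"hand":0.005}]'

```text
t: 41.6
eef_pos: [521.4, 33.6, 261.0]
tcp_rot: [[-0.108, 0.994, 0.004], [0.994, 0.108, 0.006], [0.005, 0.004, -1.0]]
force: [-0.3, -0.1, -3.4]
width: 14.9
```

```bash
python3 - <<'E'
from h import *
s=st();snap('wrist','w28.png')
s=st(); print(rel([444,353.6,150],Rd(194.3),s)); print(rel([480,190,245],Rd(145),s))
E
```

```text
t41.60 pos [521.4  33.6 261. ] yaw 96.2 xz 0.005 w 14.9 F [-0.3 -0.1 -3.4] q [-0.09  0.03  1.51  0.01  1.6  -0.19]
t41.65 pos [521.7  32.7 262.3] yaw 96.1 xz 0.008 w 15.3 F [-1.8 -3.1  0.1] q [-0.09  0.03  1.51  0.01  1.6  -0.2 ]
([0.3264, -0.0438, 0.1145], [0.0102, -0.0012, -1.7139])
([0.1607, -0.0249, 0.0184], [0.008, -0.0049, -0.8535])
```

View pics/w28.png

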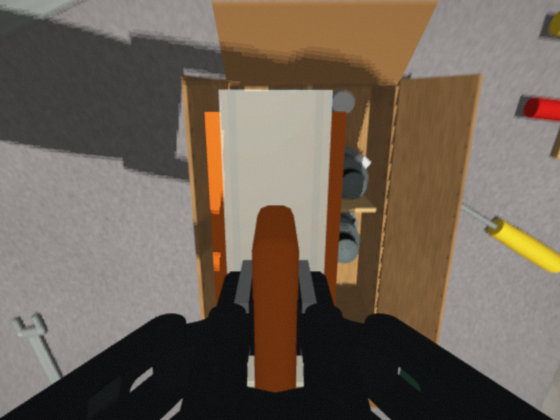

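Request:
servo_tool --plan '[{"dp":[0.033,-0.004,0.01],"turn":[0,0,-0.14],"hand":0.005},{"dp":[0.066,-0.009,0.01],"turn":[0,0,-0.28],"hand":0.005},{"dp":[0.098,-0.013,0.01],"turn":[0,0,-0.42],"hand":0.005},{"dp":[0.13,-0.018,0.01],"turn":[0,0,-0.56],"hand":0.005},{"dp":[0.163,-0.022,0.01],"turn":[0,0,-0.7],"hand":0.005},{"dp":[0.196,-0.026,0.01],"turn":[0,0,-0.84],"hand":0.005},{"dp":[0.228,-0.031,0.01],"turn":[0,0,-0.98],"hand":0.005},{"dp":[0.26,-0.035,0.02],"turn":[0,0,-1.12],"hand":0.005},{"dp":[0.293,-0.039,0.04],"turn":[0,0,-1.26],"hand":0.005},{"dp":[0.31,-0.042,0.06],"turn":[0,0,-1.4],"hand":0.005}]'

```text
t: 42.65
eef_pos: [444.9, 340.4, 198.3]
tcp_rot: [[-0.998, 0.055, 0.001], [0.055, 0.998, 0.0], [-0.001, 0.001, -1.0]]
force: [1.0, 0.1, -3.0]
width: 15.4
```

```bash
python3 - <<'E'
from h import *
s=st(); print(rel([444,353.6,110],Rd(194.3),s))
E
```

```text
t42.65 pos [444.9 340.4 198.3] yaw 176.8 xz -0.001 w 15.4 F [ 1.   0.1 -3. ] q [ 0.52  0.13  1.52 -0.    1.48 -1.  ]
([0.0017, 0.013, 0.0883], [0.0004, 0.0014, -0.3048])
```

Request:
servo_tool --plan '[{"dp":[0.001,0.006,0.01],"turn":[0,0,-0.12],"hand":0.005},{"dp":[0.002,0.012,0.03],"turn":[0,0,-0.23],"hand":0.005},{"dp":[0.002,0.013,0.06],"turn":[0,0,-0.305],"hand":0.005},{"dp":[0.002,0.013,0.088],"turn":[0,0,-0.305],"hand":0.005},{"dp":[0.002,0.013,0.108],"turn":[0,0,-0.305],"hand":0.005},{"dp":[0.002,0.013,0.125],"turn":[0,0,-0.305],"hand":0.005},{"dp":[0.002,0.013,0.135],"turn":[0,0,-0.305],"hand":0.005},{"dp":[0.002,0.013,0.135],"turn":[0,0,-0.305],"hand":0.005},{"dp":[0.002,0.013,0.135],"turn":[0,0,-0.305],"hand":0.005},{"dp":[0.002,0.013,0.135],"turn":[0,0,-0.305],"hand":0.005}]'

```text
t: 43.65
eef_pos: [444.5, 351.6, 64.8]
tcp_rot: [[-0.971, -0.24, 0.001], [-0.24, 0.971, 0.0], [-0.002, 0.0, -1.0]]
force: [-0.4, 0.4, -3.2]
width: 15.5
```

```bash
python3 - <<'E'
from h import *
s=st(); print(rel([444,353.6,50],Rd(194.3),s))
E
```

```text
t43.65 pos [444.5 351.6  64.8] yaw -166.1 xz -0.002 w 15.5 F [-0.4  0.4 -3.2] q [ 0.53  0.24  1.67 -0.    1.22 -1.28]
([0.0, 0.002, 0.0148], [0.0, 0.0015, -0.0069])
```

Request:
servo_tool --plan '[{"dp":[0,0.002,0.006],"turn":[0,0,0],"hand":0.005},{"dp":[0,0.002,0.011],"turn":[0,0,0],"hand":0.005},{"dp":[0,0.002,0.0145],"turn":[0,0,0],"hand":0.005},{"dp":[0,0.002,0.0145],"turn":[0,0,0],"hand":0.005},{"dp":[0,0.002,0.0145],"turn":[0,0,0],"hand":0.005},{"dp":[0,0.002,0.0145],"turn":[0,0,0],"hand":0.005},{"dp":[0,0.002,0.0145],"turn":[0,0,0],"hand":0.045},{"dp":[0,0.002,0.0145],"turn":[0,0,0],"hand":0.045},{"dp":[0,0.002,0.0145],"turn":[0,0,0],"hand":0.045},{"dp":[0,0.002,0.0145],"turn":[0,0,0],"hand":0.045}]'

```text
t: 44.65
eef_pos: [443.5, 353.3, 49.3]
tcp_rot: [[-0.971, -0.24, 0.0], [-0.24, 0.971, -0.0], [-0.0, -0.0, -1.0]]
force: [-0.0, -0.7, -0.1]
width: 44.9
```

Request:
servo_tool --plan '[{"dp":[0,0,-0.02],"turn":[0,0,0],"hand":0.045},{"dp":[0,0,-0.06],"turn":[0,0,0],"hand":0.045},{"dp":[0,0,-0.1],"turn":[0,0,0],"hand":0.03},{"dp":[0,0,-0.15],"turn":[0,0,0],"hand":0.01},{"dp":[0,0,-0.18],"turn":[0,0,0],"hand":0.0},{"dp":[0,0,-0.18],"turn":[0,0,0],"hand":0.0},{"dp":[0,0,-0.18],"turn":[0,0,0],"hand":0.0},{"dp":[0,0,-0.18],"turn":[0,0,0],"hand":0.0},{"dp":[0,0,-0.18],"turn":[0,0,0],"hand":0.0},{"dp":[0,0,-0.18],"turn":[0,0,0],"hand":0.0}]'

```text
t: 45.65
eef_pos: [443.2, 353.2, 228.3]
tcp_rot: [[-0.971, -0.24, -0.001], [-0.24, 0.971, -0.001], [0.001, -0.001, -1.0]]
force: [0.0, 0.3, 0.1]
width: 0.2
```

```bash
python3 - <<'E'
from h import *
s=st();snap('wrist','w29.png');snap('top','t29.png');crop('t29.png',210,140,345,235,6,'c29.png')
E
```

```text
t45.65 pos [443.2 353.2 228.3] yaw -166.1 xz 0.001 w 0.2 F [0.  0.3 0.1] q [ 0.54  0.14  1.46 -0.    1.55 -1.28]
```

View pics/w29.png

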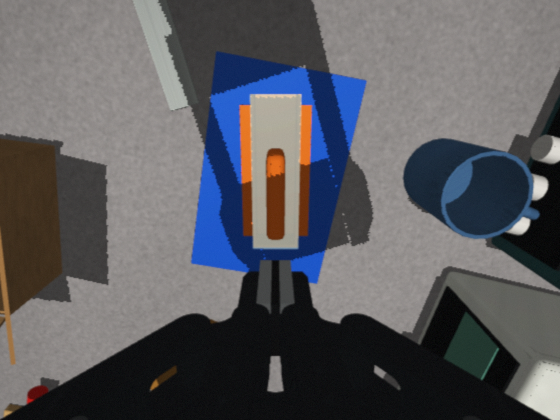

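View pics/c29.png

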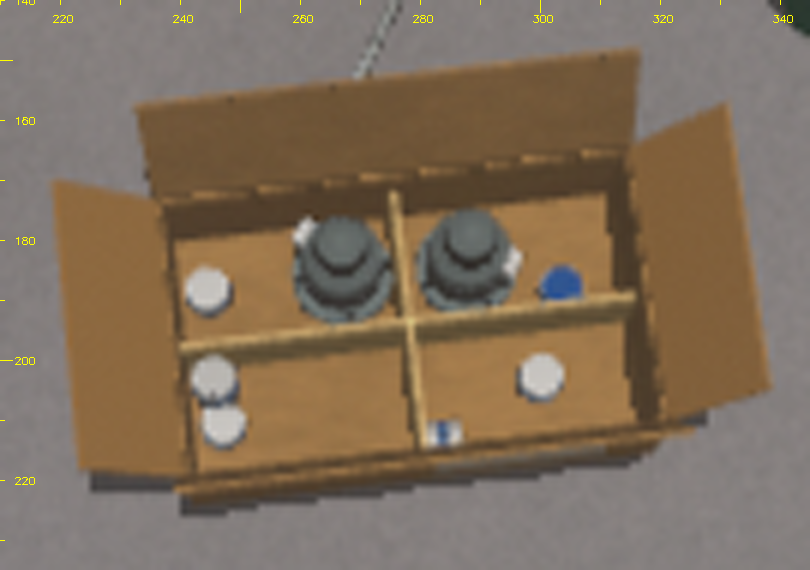

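```bash
cat >> h.py <<'E'
def plan(pts,s=None,yaw=186.2):
    s=s or arm.observe()
    for p in pts:
        dp,t=rel(c2w(*p),Rd(yaw),s); print(p,np.round(dp,3).tolist(),np.round(t,3).tolist())
E
python3 - <<'E'
from h import *
st();plan([(0,204,200),(0,204,112),(0,140,112),(0,140,127)])
E
```

```text
t45.75 pos [443.3 353.3 228.7] yaw -166.1 xz 0.001 w -0.1 F [ 0.7 -0.8 -0.7] q [ 0.54  0.14  1.46 -0.    1.55 -1.28]
(0, 204, 200) [-0.052, -0.164, 0.029] [-0.001, -0.001, 0.134]
(0, 204, 112) [-0.053, -0.164, 0.117] [-0.001, -0.001, 0.134]
(0, 140, 112) [-0.044, -0.227, 0.117] [-0.001, -0.001, 0.134]
(0, 140, 127) [-0.044, -0.227, 0.102] [-0.001, -0.001, 0.134]
```

Request:
servo_tool --plan '[{"dp":[-0.015,-0.045,0.01],"turn":[0,0,0.07],"hand":0.0},{"dp":[-0.03,-0.09,0.02],"turn":[0,0,0.134],"hand":0.0},{"dp":[-0.045,-0.135,0.029],"turn":[0,0,0.134],"hand":0.0},{"dp":[-0.053,-0.16,0.06],"turn":[0,0,0.134],"hand":0.0},{"dp":[-0.053,-0.164,0.095],"turn":[0,0,0.134],"hand":0.0},{"dp":[-0.053,-0.164,0.117],"turn":[0,0,0.134],"hand":0.0},{"dp":[-0.053,-0.164,0.117],"turn":[0,0,0.134],"hand":0.0},{"dp":[-0.051,-0.175,0.117],"turn":[0,0,0.134],"hand":0.0},{"dp":[-0.049,-0.19,0.117],"turn":[0,0,0.134],"hand":0.0},{"dp":[-0.047,-0.205,0.117],"turn":[0,0,0.134],"hand":0.0}]'

```text
t: 46.75
eef_pos: [540.2, 166.7, 117.2]
tcp_rot: [[-0.994, -0.109, 0.007], [-0.109, 0.994, 0.004], [-0.007, 0.003, -1.0]]
force: [-22.2, 26.8, 77.4]
width: 0.4
```

```bash
python3 - <<'E'
from h import *
s=st();snap('wrist','w30.png');plan([(0,140,112),(0,140,127),(0,125,130),(0,107.5,126),(0,91.5,116),(0,83,103),(0,79,93),(0,78.5,88)],s)
E
```

```text
t46.75 pos [540.2 166.7 117.2] yaw -173.7 xz -0.007 w 0.4 F [-22.2  26.8  77.4] q [ 0.16  0.19  1.63  0.    1.32 -1.52]
(0, 140, 112) [0.002, -0.023, 0.005] [0.003, 0.007, 0.002]
(0, 140, 127) [0.002, -0.023, -0.01] [0.003, 0.007, 0.002]
(0, 125, 130) [0.002, -0.038, -0.013] [0.003, 0.007, 0.002]
(0, 107.5, 126) [0.002, -0.056, -0.009] [0.003, 0.007, 0.002]
(0, 91.5, 116) [0.002, -0.072, 0.001] [0.003, 0.007, 0.002]
(0, 83, 103) [0.002, -0.08, 0.014] [0.003, 0.007, 0.002]
(0, 79, 93) [0.002, -0.084, 0.024] [0.003, 0.007, 0.002]
(0, 78.5, 88) [0.002, -0.085, 0.029] [0.003, 0.007, 0.002]
```

View pics/w30.png

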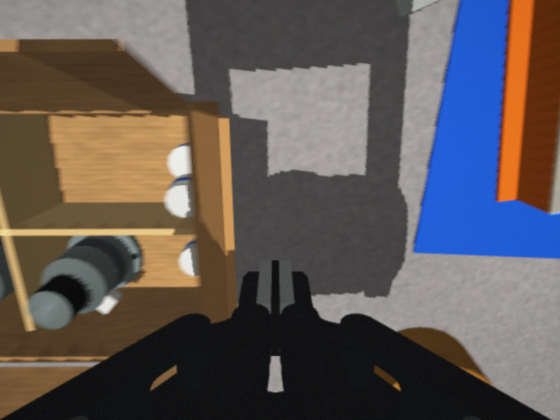

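Request:
servo_tool --plan '[{"dp":[0,0.004,-0.015],"turn":[0,0,0],"hand":0.0},{"dp":[0,0.015,-0.035],"turn":[0,0,0],"hand":0.0},{"dp":[0,0.015,-0.065],"turn":[0,0,0.12],"hand":0.0},{"dp":[0,0.015,-0.08],"turn":[0,0,0.26],"hand":0.0},{"dp":[0,0.015,-0.08],"turn":[0,0,0.4],"hand":0.0},{"dp":[0,0.015,-0.08],"turn":[0,0,0.54],"hand":0.0},{"dp":[0,0.015,-0.08],"turn":[0,0,0.68],"hand":0.0},{"dp":[0,0.015,-0.08],"turn":[0,0,0.82],"hand":0.0},{"dp":[0,0.015,-0.08],"turn":[0,0,0.96],"hand":0.0},{"dp":[0,0.015,-0.08],"turn":[0,0,1.1],"hand":0.0}]'

```text
t: 47.8
eef_pos: [537.1, 179.5, 193.8]
tcp_rot: [[-0.543, 0.84, 0.002], [0.84, 0.543, -0.0], [-0.001, 0.002, -1.0]]
force: [0.4, 0.1, -0.0]
width: 0.1
```

```bash
python3 - <<'E'
from h import *
s=st();snap('wrist','w31.png');im=snap('top','t31.png');snap('scene','s31.png');crop('s31.png',220,130,420,280,4,'cs31.png')
E
```

```text
t47.80 pos [537.1 179.5 193.8] yaw 122.9 xz -0.001 w 0.1 F [ 0.4  0.1 -0. ] q [ 0.19  0.15  1.52 -0.    1.48 -0.39]
```

View pics/w31.png

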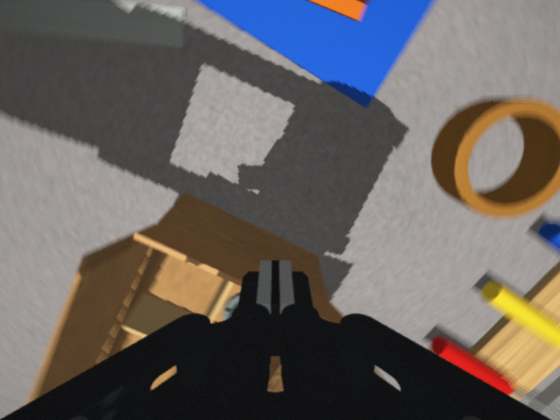

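View pics/cs31.png

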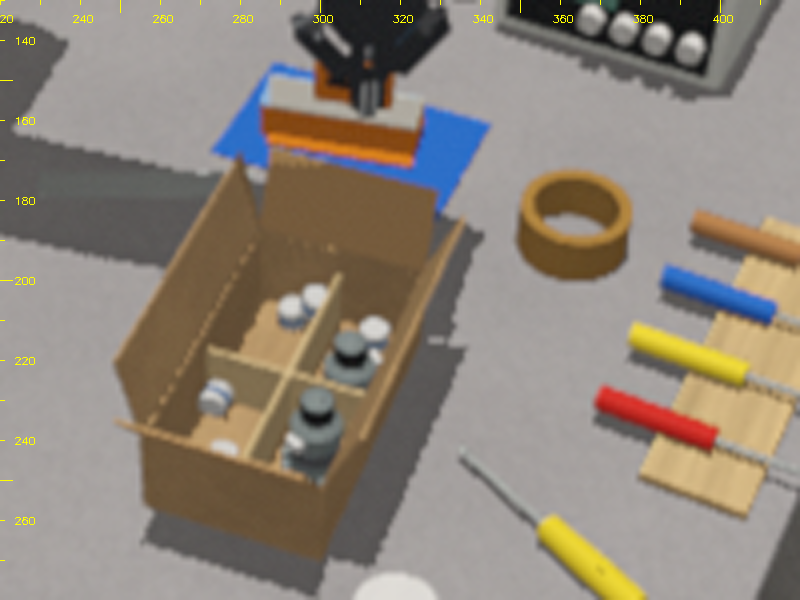

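```bash
python3 - <<'E'
from h import *
s=st();plan([(0,172,165),(0,172,146),(0,137,144),(0,117,142),(0,99,133.5)],s,96.2)
E
```

```text
t47.95 pos [537.  179.8 193.4] yaw 123.3 xz -0.001 w -0.1 F [-0.  -0.1  0. ] q [ 0.19  0.15  1.52 -0.    1.48 -0.39]
(0, 172, 165) [-0.004, -0.002, 0.028] [0.002, 0.001, 0.474]
(0, 172, 146) [-0.004, -0.002, 0.047] [0.002, 0.001, 0.474]
(0, 137, 144) [-0.035, -0.018, 0.05] [0.002, 0.001, 0.474]
(0, 117, 142) [-0.053, -0.028, 0.052] [0.002, 0.001, 0.474]
(0, 99, 133.5) [-0.069, -0.036, 0.06] [0.002, 0.001, 0.474]
```

Request:
servo_tool --plan '[{"dp":[-0.002,-0.001,0.005],"turn":[0,0,0.13],"hand":0.0},{"dp":[-0.004,-0.002,0.01],"turn":[0,0,0.27],"hand":0.0},{"dp":[-0.004,-0.002,0.02],"turn":[0,0,0.4],"hand":0.0},{"dp":[-0.004,-0.002,0.035],"turn":[0,0,0.474],"hand":0.0},{"dp":[-0.004,-0.002,0.047],"turn":[0,0,0.474],"hand":0.0},{"dp":[-0.004,-0.002,0.047],"turn":[0,0,0.474],"hand":0.0},{"dp":[-0.014,-0.007,0.048],"turn":[0,0,0.474],"hand":0.0},{"dp":[-0.024,-0.012,0.049],"turn":[0,0,0.474],"hand":0.0},{"dp":[-0.03,-0.015,0.05],"turn":[0,0,0.474],"hand":0.0},{"dp":[-0.035,-0.018,0.05],"turn":[0,0,0.474],"hand":0.0}]'

```text
t: 48.95
eef_pos: [541.1, 140.4, 142.6]
tcp_rot: [[-0.105, 0.994, 0.001], [0.994, 0.105, -0.0], [-0.0, 0.001, -1.0]]
force: [0.9, 1.2, 0.3]
width: 0.0
```

```bash
python3 - <<'E'
from h import *
s=st();snap('wrist','w32.png');plan([(0,137,144),(0,117,142),(0,99,133.5),(0,84,119),(0,75.5,105),(0,73.3,94),(0,73,88)],s,96.2)
E
```

```text
t48.95 pos [541.1 140.4 142.6] yaw 96.0 xz -0.000 w 0.0 F [0.9 1.2 0.3] q [ 0.12  0.16  1.6  -0.    1.37  0.01]
(0, 137, 144) [-0.0, -0.0, -0.001] [0.0, 0.0, -0.003]
(0, 117, 142) [-0.02, -0.0, 0.001] [0.0, 0.0, -0.003]
(0, 99, 133.5) [-0.038, -0.0, 0.009] [0.0, 0.0, -0.003]
(0, 84, 119) [-0.053, -0.0, 0.024] [0.0, 0.0, -0.003]
(0, 75.5, 105) [-0.062, -0.0, 0.038] [0.0, 0.0, -0.003]
(0, 73.3, 94) [-0.064, -0.0, 0.049] [0.0, 0.0, -0.003]
(0, 73, 88) [-0.064, -0.0, 0.055] [0.0, 0.0, -0.003]
```

View pics/w32.png

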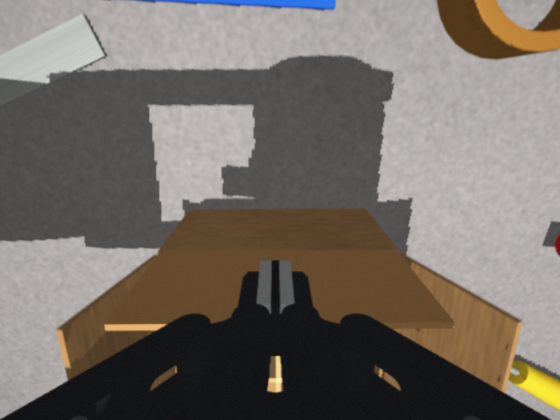

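Request:
servo_tool --plan '[{"dp":[-0.01,0,0],"turn":[0,0,0],"hand":0.0},{"dp":[-0.02,0,0.001],"turn":[0,0,0],"hand":0.0},{"dp":[-0.03,0,0.004],"turn":[0,0,0],"hand":0.0},{"dp":[-0.038,0,0.009],"turn":[0,0,0],"hand":0.0},{"dp":[-0.046,0,0.016],"turn":[0,0,0],"hand":0.0},{"dp":[-0.053,0,0.024],"turn":[0,0,0],"hand":0.0},{"dp":[-0.059,0,0.032],"turn":[0,0,0],"hand":0.0},{"dp":[-0.062,0,0.04],"turn":[0,0,0],"hand":0.0},{"dp":[-0.064,0,0.048],"turn":[0,0,0],"hand":0.0},{"dp":[-0.064,0,0.052],"turn":[0,0,0],"hand":0.0}]'

```text
t: 50.0
eef_pos: [547.3, 77.6, 89.2]
tcp_rot: [[-0.105, 0.994, -0.001], [0.994, 0.105, -0.001], [-0.0, -0.001, -1.0]]
force: [0.7, -0.4, 0.3]
width: -0.1
```

```bash
python3 - <<'E'
from h import *
s=st();snap('wrist','w33.png');plan([(0,73,88),(0,73,180),(0,-205,180),(0,-205,150)],s,96.2)
E
```

```text
t50.00 pos [547.3  77.6  89.2] yaw 96.0 xz -0.000 w -0.1 F [ 0.7 -0.4  0.3] q [ 0.    0.2   1.68 -0.    1.27 -0.1 ]
(0, 73, 88) [-0.001, 0.0, 0.001] [-0.001, 0.0, -0.003]
(0, 73, 180) [-0.001, 0.0, -0.091] [-0.001, 0.0, -0.003]
(0, -205, 180) [-0.279, 0.001, -0.091] [-0.001, 0.0, -0.003]
(0, -205, 150) [-0.279, 0.001, -0.061] [-0.001, 0.0, -0.003]
```

View pics/w33.png

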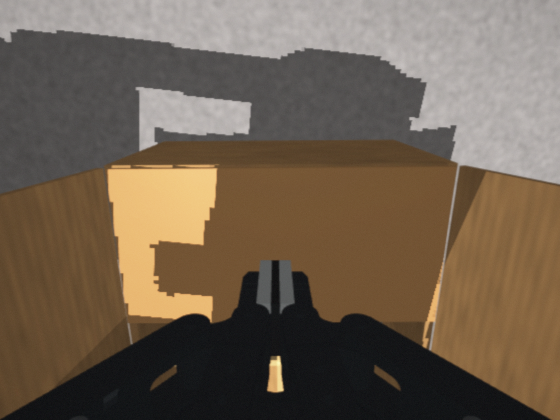

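Request:
servo_tool --plan '[{"dp":[-0.001,0,0.001],"turn":[0,0,0],"hand":0.0},{"dp":[-0.001,0,0.0025],"turn":[0,0,0],"hand":0.0},{"dp":[-0.001,0,0.0025],"turn":[0,0,0],"hand":0.0},{"dp":[-0.001,0,0.0025],"turn":[0,0,0],"hand":0.0},{"dp":[-0.001,0,-0.03],"turn":[0,0,0],"hand":0.0},{"dp":[-0.001,0,-0.075],"turn":[0,0,0],"hand":0.0},{"dp":[-0.02,0,-0.11],"turn":[0,0,0],"hand":0.0},{"dp":[-0.065,0,-0.115],"turn":[0,0,0],"hand":0.0},{"dp":[-0.11,0,-0.115],"turn":[0,0,0],"hand":0.0},{"dp":[-0.155,0.001,-0.115],"turn":[0,0,0],"hand":0.0}]'

```text
t: 51.05
eef_pos: [564.9, -77.7, 206.0]
tcp_rot: [[-0.106, 0.994, 0.001], [0.994, 0.106, -0.001], [-0.001, 0.001, -1.0]]
force: [0.5, 1.1, 0.7]
width: 0.1
```

Request:
servo_tool --plan '[{"dp":[-0.04,0,0],"turn":[0,0,0],"hand":0.0},{"dp":[-0.08,0,0],"turn":[0,0,0],"hand":0.0},{"dp":[-0.11,0,0],"turn":[0,0,0],"hand":0.0},{"dp":[-0.125,0,0.01],"turn":[0,0,0],"hand":0.0},{"dp":[-0.125,0,0.03],"turn":[0,0,0],"hand":0.0},{"dp":[-0.125,0,0.055],"turn":[0,0,0],"hand":0.0},{"dp":[-0.125,0,0.07],"turn":[0,0,0],"hand":0.0},{"dp":[-0.125,0,0.073],"turn":[0,0,0],"hand":0.0},{"dp":[-0.125,0,0.073],"turn":[0,0,0],"hand":0.0},{"dp":[-0.125,0,0.073],"turn":[0,0,0],"hand":0.0}]'

```text
t: 52.05
eef_pos: [578.5, -200.5, 133.6]
tcp_rot: [[-0.106, 0.994, 0.001], [0.994, 0.106, -0.001], [-0.001, 0.001, -1.0]]
force: [-0.2, 0.8, -0.7]
width: 0.0
```

```bash
python3 - <<'E'
from h import *
s=st();snap('wrist','w34.png');plan([(0,-205,130),(0,-137,144),(0,-117,142),(0,-99,133.5),(0,-84,119),(0,-75.5,105),(0,-73.3,94),(0,-73,88)],s,96.2)
E
```

```text
t52.05 pos [ 578.5 -200.5  133.6] yaw 96.1 xz -0.001 w 0.0 F [-0.2  0.8 -0.7] q [-0.46  0.28  1.49 -0.    1.38 -0.57]
(0, -205, 130) [0.001, -0.001, 0.004] [0.001, 0.001, -0.002]
(0, -137, 144) [0.069, -0.001, -0.01] [0.001, 0.001, -0.002]
(0, -117, 142) [0.089, -0.001, -0.008] [0.001, 0.001, -0.002]
(0, -99, 133.5) [0.107, -0.001, -0.0] [0.001, 0.001, -0.002]
(0, -84, 119) [0.122, -0.001, 0.014] [0.001, 0.001, -0.002]
(0, -75.5, 105) [0.13, -0.001, 0.028] [0.001, 0.001, -0.002]
(0, -73.3, 94) [0.133, -0.001, 0.039] [0.001, 0.001, -0.002]
(0, -73, 88) [0.133, -0.001, 0.045] [0.001, 0.001, -0.002]
```

View pics/w34.png

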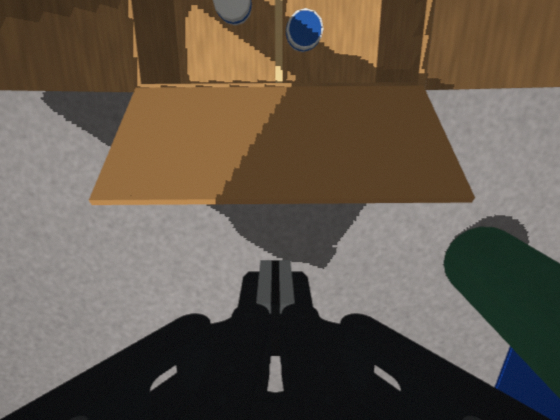

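Request:
servo_tool --plan '[{"dp":[0.02,-0.001,0],"turn":[0,0,0],"hand":0.0},{"dp":[0.034,-0.001,-0.002],"turn":[0,0,0],"hand":0.0},{"dp":[0.046,-0.001,-0.006],"turn":[0,0,0],"hand":0.0},{"dp":[0.058,-0.001,-0.01],"turn":[0,0,0],"hand":0.0},{"dp":[0.069,-0.001,-0.01],"turn":[0,0,0],"hand":0.0},{"dp":[0.08,-0.001,-0.009],"turn":[0,0,0],"hand":0.0},{"dp":[0.089,-0.001,-0.008],"turn":[0,0,0],"hand":0.0},{"dp":[0.099,-0.001,-0.004],"turn":[0,0,0],"hand":0.0},{"dp":[0.107,-0.001,0],"turn":[0,0,0],"hand":0.0},{"dp":[0.115,-0.001,0.007],"turn":[0,0,0],"hand":0.0}]'

```text
t: 53.1
eef_pos: [564.9, -85.7, 125.1]
tcp_rot: [[-0.105, 0.994, 0.0], [0.994, 0.105, -0.0], [-0.0, 0.0, -1.0]]
force: [0.0, -1.9, -0.1]
width: 0.1
```

```bash
python3 - <<'E'
from h import *
s=st();plan([(0,-91,126),(0,-84,119),(0,-75.5,105),(0,-73.3,94),(0,-73,87)],s,96.2)
E
```

```text
t53.10 pos [564.9 -85.7 125.1] yaw 96.0 xz -0.000 w 0.1 F [ 0.  -1.9 -0.1] q [-0.29  0.2   1.6  -0.    1.34 -0.39]
(0, -91, 126) [-0.001, 0.0, -0.001] [0.0, 0.0, -0.003]
(0, -84, 119) [0.006, 0.0, 0.006] [0.0, 0.0, -0.003]
(0, -75.5, 105) [0.015, 0.0, 0.02] [0.0, 0.0, -0.003]
(0, -73.3, 94) [0.017, 0.0, 0.031] [0.0, 0.0, -0.003]
(0, -73, 87) [0.017, 0.0, 0.038] [0.0, 0.0, -0.003]
```

Request:
servo_tool --plan '[{"dp":[0.006,0,0.006],"turn":[0,0,0],"hand":0.0},{"dp":[0.011,0,0.013],"turn":[0,0,0],"hand":0.0},{"dp":[0.015,0,0.021],"turn":[0,0,0],"hand":0.0},{"dp":[0.017,0,0.03],"turn":[0,0,0],"hand":0.0},{"dp":[0.017,0,0.036],"turn":[0,0,0],"hand":0.0},{"dp":[0.017,0,0.0385],"turn":[0,0,0],"hand":0.0},{"dp":[0.017,0,0.0385],"turn":[0,0,0],"hand":0.0},{"dp":[0.017,0,0.0385],"turn":[0,0,0],"hand":0.0},{"dp":[0.017,0,0.01],"turn":[0,0,0],"hand":0.0},{"dp":[0.017,0,-0.035],"turn":[0,0,0],"hand":0.0}]'

```text
t: 54.1
eef_pos: [561.9, -69.3, 158.7]
tcp_rot: [[-0.105, 0.994, -0.005], [0.994, 0.105, 0.001], [0.001, -0.005, -1.0]]
force: [0.4, -0.3, -0.4]
width: 0.3
```

```bash
python3 - <<'E'
from h import *
s=st();snap('wrist','w35.png');plan([(0,-73,230),(-130,0,230),(-130,0,148)],s,186.2)
E
```

```text
t54.10 pos [561.9 -69.3 158.7] yaw 96.0 xz 0.001 w 0.3 F [ 0.4 -0.3 -0.4] q [-0.26  0.17  1.56 -0.    1.41 -0.36]
(0, -73, 230) [0.001, 0.001, -0.071] [-0.002, -0.005, -1.574]
(-130, 0, 230) [0.074, -0.129, -0.071] [-0.002, -0.005, -1.574]
(-130, 0, 148) [0.073, -0.128, 0.011] [-0.002, -0.005, -1.574]
```

View pics/w35.png

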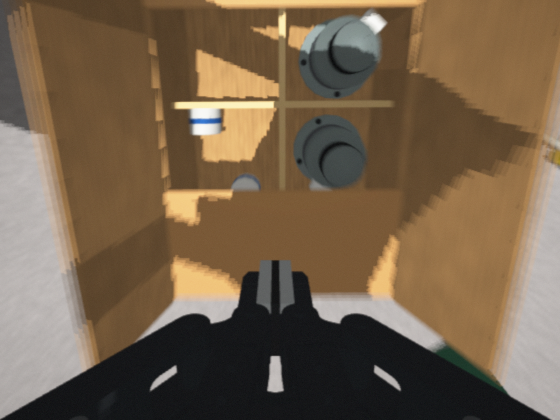

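Request:
servo_tool --plan '[{"dp":[0,0,-0.04],"turn":[0,0,-0.14],"hand":0.0},{"dp":[0.005,-0.008,-0.07],"turn":[0,0,-0.28],"hand":0.0},{"dp":[0.02,-0.03,-0.071],"turn":[0,0,-0.42],"hand":0.0},{"dp":[0.035,-0.06,-0.071],"turn":[0,0,-0.56],"hand":0.0},{"dp":[0.05,-0.09,-0.071],"turn":[0,0,-0.7],"hand":0.0},{"dp":[0.064,-0.115,-0.071],"turn":[0,0,-0.84],"hand":0.0},{"dp":[0.074,-0.129,-0.071],"turn":[0,0,-0.98],"hand":0.0},{"dp":[0.074,-0.129,-0.071],"turn":[0,0,-1.12],"hand":0.0},{"dp":[0.074,-0.129,-0.071],"turn":[0,0,-1.26],"hand":0.0},{"dp":[0.074,-0.129,-0.071],"turn":[0,0,-1.4],"hand":0.0}]'

```text
t: 55.15
eef_pos: [427.1, -9.5, 231.3]
tcp_rot: [[-0.998, 0.06, 0.001], [0.06, 0.998, -0.0], [-0.001, -0.0, -1.0]]
force: [0.1, -0.4, 1.8]
width: -0.1
```

```bash
python3 - <<'E'
from h import *
s=st();snap('top','t36.png');plan([(-130,0,230),(-130,0,148),(-110,0,148)],s,186.2)
E
```

```text
t55.15 pos [427.1  -9.5 231.3] yaw 176.6 xz -0.001 w -0.1 F [ 0.1 -0.4  1.8] q [-0.2  -0.16  1.75 -0.    1.56 -1.71]
(-130, 0, 230) [0.001, -0.0, 0.001] [-0.0, 0.001, -0.168]
(-130, 0, 148) [0.001, -0.0, 0.083] [-0.0, 0.001, -0.168]
(-110, 0, 148) [-0.019, 0.003, 0.083] [-0.0, 0.001, -0.168]
```

View pics/t36.png

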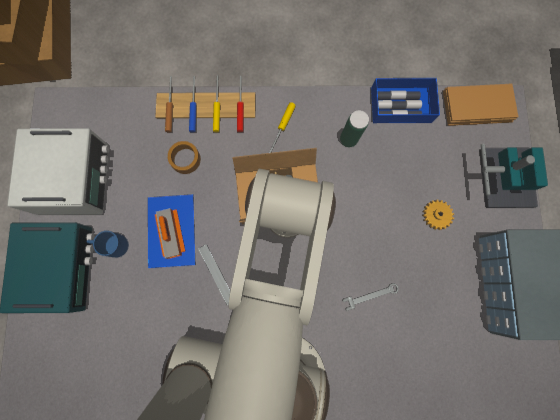

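Request:
servo_tool --plan '[{"dp":[0.001,0,0.02],"turn":[0,0,-0.12],"hand":0.0},{"dp":[0.001,0,0.05],"turn":[0,0,-0.168],"hand":0.0},{"dp":[0.001,0,0.075],"turn":[0,0,-0.168],"hand":0.0},{"dp":[0.001,0,0.083],"turn":[0,0,-0.168],"hand":0.0},{"dp":[0.001,0,0.084],"turn":[0,0,-0.168],"hand":0.0},{"dp":[0.001,0,0.084],"turn":[0,0,-0.168],"hand":0.0},{"dp":[-0.008,0.001,0.084],"turn":[0,0,-0.168],"hand":0.0},{"dp":[-0.018,0.003,0.085],"turn":[0,0,-0.168],"hand":0.0},{"dp":[-0.028,0.004,0.085],"turn":[0,0,-0.168],"hand":0.0},{"dp":[-0.036,0.006,0.085],"turn":[0,0,-0.168],"hand":0.0}]'

```text
t: 56.2
eef_pos: [464.5, -5.8, 146.5]
tcp_rot: [[-0.995, -0.102, 0.0], [-0.102, 0.995, -0.0], [-0.0, -0.0, -1.0]]
force: [-0.8, -0.9, -0.1]
width: -0.0
```

```bash
python3 - <<'E'
from h import *
s=st();plan([(-86.5,0,145.5),(-76,0,145.5),(-67,0,144.5),(-57,0,141),(-49,0,136),(-41,0,129),(-33.8,0,121),(-25.5,0,108),(-23.3,0,97),(-23,0,91)],s,186.2)
E
```

```text
t56.20 pos [464.5  -5.8 146.5] yaw -174.1 xz -0.000 w -0.0 F [-0.8 -0.9 -0.1] q [-0.18 -0.04  1.81 -0.    1.37 -1.85]
(-86.5, 0, 145.5) [-0.005, 0.0, 0.001] [-0.0, 0.0, -0.006]
(-76, 0, 145.5) [-0.016, 0.0, 0.001] [-0.0, 0.0, -0.006]
(-67, 0, 144.5) [-0.025, 0.0, 0.002] [-0.0, 0.0, -0.006]
(-57, 0, 141) [-0.035, 0.0, 0.006] [-0.0, 0.0, -0.006]
(-49, 0, 136) [-0.043, 0.0, 0.01] [-0.0, 0.0, -0.006]
(-41, 0, 129) [-0.051, 0.0, 0.018] [-0.0, 0.0, -0.006]
(-33.8, 0, 121) [-0.058, 0.0, 0.026] [-0.0, 0.0, -0.006]
(-25.5, 0, 108) [-0.066, 0.0, 0.038] [-0.0, 0.0, -0.006]
(-23.3, 0, 97) [-0.068, 0.0, 0.05] [-0.0, 0.0, -0.006]
(-23, 0, 91) [-0.069, 0.0, 0.056] [-0.0, 0.0, -0.006]
```

Request:
servo_tool --plan '[{"dp":[-0.006,0,0.001],"turn":[0,0,0],"hand":0.0},{"dp":[-0.016,0,0.001],"turn":[0,0,0],"hand":0.0},{"dp":[-0.025,0,0.002],"turn":[0,0,0],"hand":0.0},{"dp":[-0.035,0,0.006],"turn":[0,0,0],"hand":0.0},{"dp":[-0.043,0,0.01],"turn":[0,0,0],"hand":0.0},{"dp":[-0.051,0,0.018],"turn":[0,0,0],"hand":0.0},{"dp":[-0.058,0,0.026],"turn":[0,0,0],"hand":0.0},{"dp":[-0.063,0,0.034],"turn":[0,0,0],"hand":0.0},{"dp":[-0.067,0,0.042],"turn":[0,0,0],"hand":0.0},{"dp":[-0.069,0,0.05],"turn":[0,0,0],"hand":0.0}]'

```text
t: 57.2
eef_pos: [532.2, 1.3, 95.5]
tcp_rot: [[-0.995, -0.103, -0.0], [-0.103, 0.995, -0.0], [0.0, -0.0, -1.0]]
force: [-0.8, -0.2, 0.7]
width: -0.0
```

```bash
python3 - <<'E'
from h import *
s=st();snap('wrist','w37.png');plan([(-23,0,91),(-23,0,200),(150,0,200),(150,0,140)],s,186.2)
E
```

```text
t57.20 pos [532.2   1.3  95.5] yaw -174.1 xz 0.000 w -0.0 F [-0.8 -0.2  0.7] q [-0.14  0.15  1.72 -0.    1.27 -1.82]
(-23, 0, 91) [-0.001, 0.0, 0.004] [-0.0, -0.0, -0.006]
(-23, 0, 200) [-0.001, 0.0, -0.104] [-0.0, -0.0, -0.006]
(150, 0, 200) [-0.174, 0.001, -0.104] [-0.0, -0.0, -0.006]
(150, 0, 140) [-0.174, 0.001, -0.044] [-0.0, -0.0, -0.006]
```

View pics/w37.png

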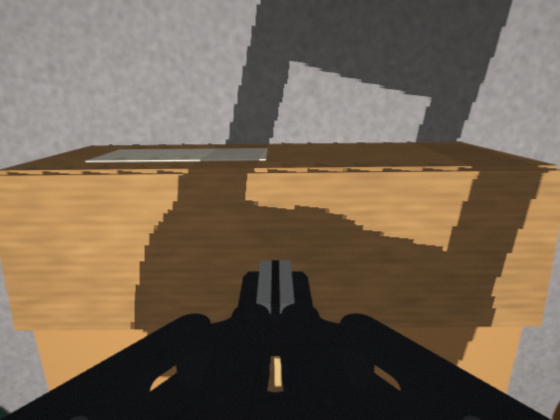

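Request:
servo_tool --plan '[{"dp":[-0.001,0,0.003],"turn":[0,0,0],"hand":0.0},{"dp":[-0.001,0,0.005],"turn":[0,0,0],"hand":0.0},{"dp":[-0.001,0,0.005],"turn":[0,0,0],"hand":0.0},{"dp":[-0.001,0,0.005],"turn":[0,0,0],"hand":0.0},{"dp":[-0.001,0,-0.03],"turn":[0,0,0],"hand":0.0},{"dp":[-0.001,0,-0.075],"turn":[0,0,0],"hand":0.0},{"dp":[-0.015,0,-0.11],"turn":[0,0,0],"hand":0.0},{"dp":[-0.05,0,-0.12],"turn":[0,0,0],"hand":0.0},{"dp":[-0.095,0,-0.12],"turn":[0,0,0],"hand":0.0},{"dp":[-0.135,0.001,-0.12],"turn":[0,0,0],"hand":0.0}]'

```text
t: 58.25
eef_pos: [668.0, 16.3, 217.3]
tcp_rot: [[-0.995, -0.102, 0.002], [-0.102, 0.995, -0.001], [-0.002, -0.001, -1.0]]
force: [-0.2, -0.2, -0.2]
width: -0.2
```

Request:
servo_tool --plan '[{"dp":[-0.025,0,0],"turn":[0,0,0],"hand":0.0},{"dp":[-0.039,0,0],"turn":[0,0,0],"hand":0.0},{"dp":[-0.041,0,0.02],"turn":[0,0,0],"hand":0.0},{"dp":[-0.041,0,0.05],"turn":[0,0,0],"hand":0.0},{"dp":[-0.041,0,0.07],"turn":[0,0,0],"hand":0.0},{"dp":[-0.041,0,0.072],"turn":[0,0,0],"hand":0.0},{"dp":[-0.041,0,0.072],"turn":[0,0,0],"hand":0.0},{"dp":[-0.041,0,0.072],"turn":[0,0,0],"hand":0.0},{"dp":[-0.041,0,0.072],"turn":[0,0,0],"hand":0.0},{"dp":[-0.041,0,0.072],"turn":[0,0,0],"hand":0.0}]'

```text
t: 59.25
eef_pos: [707.3, 20.3, 145.4]
tcp_rot: [[-0.995, -0.103, 0.001], [-0.103, 0.995, -0.001], [-0.001, -0.001, -1.0]]
force: [-0.1, -0.3, -0.2]
width: -0.3
```

```bash
python3 - <<'E'
from h import *
s=st();snap('wrist','w38.png');plan([(150,0,142),(110,0,145.5),(86.5,0,145.5),(76,0,145.5),(67,0,144.5),(57,0,141),(49,0,136),(41,0,129),(33.8,0,121),(25.5,0,108),(23.3,0,97),(23,0,91)],s,186.2)
E
```

```text
t59.25 pos [707.3  20.3 145.4] yaw -174.1 xz -0.001 w -0.3 F [-0.1 -0.3 -0.2] q [-0.08  0.46  1.21 -0.    1.47 -1.75]
(150, 0, 142) [0.002, 0.0, 0.003] [-0.001, 0.001, -0.006]
(110, 0, 145.5) [0.042, 0.0, -0.0] [-0.001, 0.001, -0.006]
(86.5, 0, 145.5) [0.066, -0.0, -0.0] [-0.001, 0.001, -0.006]
(76, 0, 145.5) [0.076, -0.0, -0.0] [-0.001, 0.001, -0.006]
(67, 0, 144.5) [0.085, -0.0, 0.001] [-0.001, 0.001, -0.006]
(57, 0, 141) [0.095, -0.0, 0.004] [-0.001, 0.001, -0.006]
(49, 0, 136) [0.103, -0.0, 0.009] [-0.001, 0.001, -0.006]
(41, 0, 129) [0.112, -0.0, 0.016] [-0.001, 0.001, -0.006]
(33.8, 0, 121) [0.119, -0.0, 0.024] [-0.001, 0.001, -0.006]
(25.5, 0, 108) [0.127, -0.0, 0.037] [-0.001, 0.001, -0.006]
(23.3, 0, 97) [0.129, -0.0, 0.048] [-0.001, 0.001, -0.006]
(23, 0, 91) [0.13, -0.0, 0.054] [-0.001, 0.001, -0.006]
```

View pics/w38.png

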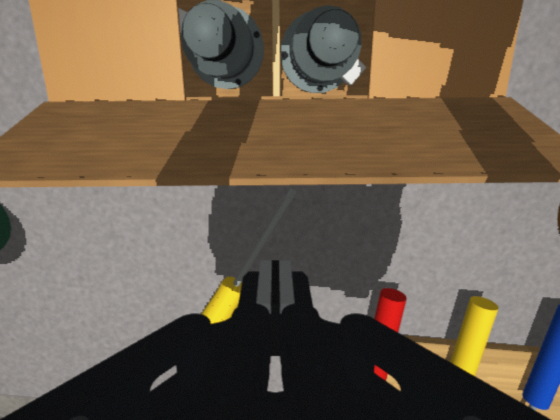

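Request:
servo_tool --plan '[{"dp":[0.015,0,0],"turn":[0,0,0],"hand":0.0},{"dp":[0.03,0,0],"turn":[0,0,0],"hand":0.0},{"dp":[0.042,0,0],"turn":[0,0,0],"hand":0.0},{"dp":[0.054,0,0],"turn":[0,0,0],"hand":0.0},{"dp":[0.066,0,0],"turn":[0,0,0],"hand":0.0},{"dp":[0.076,0,0],"turn":[0,0,0],"hand":0.0},{"dp":[0.085,0,0.001],"turn":[0,0,0],"hand":0.0},{"dp":[0.095,0,0.004],"turn":[0,0,0],"hand":0.0},{"dp":[0.103,0,0.009],"turn":[0,0,0],"hand":0.0},{"dp":[0.112,0,0.016],"turn":[0,0,0],"hand":0.0}]'

```text
t: 60.3
eef_pos: [595.1, 8.8, 128.1]
tcp_rot: [[-0.995, -0.103, 0.001], [-0.103, 0.995, -0.0], [-0.0, -0.0, -1.0]]
force: [0.5, -0.8, 0.3]
width: 0.2
```

Request:
servo_tool --plan '[{"dp":[0.007,0,0.008],"turn":[0,0,0],"hand":0.0},{"dp":[0.012,0,0.015],"turn":[0,0,0],"hand":0.0},{"dp":[0.015,0,0.022],"turn":[0,0,0],"hand":0.0},{"dp":[0.017,0,0.03],"turn":[0,0,0],"hand":0.0},{"dp":[0.018,0,0.036],"turn":[0,0,0],"hand":0.0},{"dp":[0.018,0,0.0385],"turn":[0,0,0],"hand":0.0},{"dp":[0.018,0,0.0385],"turn":[0,0,0],"hand":0.0},{"dp":[0.018,0,0.0385],"turn":[0,0,0],"hand":0.0},{"dp":[0.018,0,0.0385],"turn":[0,0,0],"hand":0.0},{"dp":[0.018,0,0.0385],"turn":[0,0,0],"hand":0.0}]'

```text
t: 61.3
eef_pos: [577.7, 7.0, 91.6]
tcp_rot: [[-0.995, -0.103, 0.001], [-0.103, 0.995, -0.001], [-0.001, -0.001, -1.0]]
force: [-14.1, 0.6, 29.0]
width: 0.2
```

```bash
python3 - <<'E'
from h import *
s=st();snap('wrist','w39.png');plan([(23,0,90.5)],s,186.2)
E
```

```text
t61.30 pos [577.7   7.   91.6] yaw -174.1 xz -0.001 w 0.2 F [-14.1   0.6  29. ] q [-0.12  0.24  1.62 -0.    1.28 -1.79]
(23, 0, 90.5) [-0.001, -0.0, 0.001] [-0.001, 0.001, -0.005]
```

View pics/w39.png

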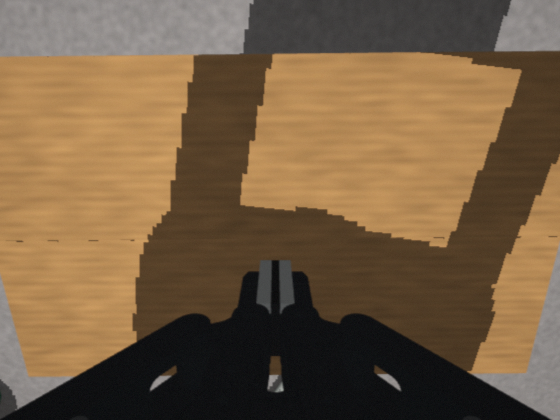

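Request:
servo_tool --plan '[{"dp":[0,0,-0.01],"turn":[0,0,0],"hand":0.0},{"dp":[0,0,-0.04],"turn":[0,0,0],"hand":0.0},{"dp":[0,0,-0.09],"turn":[0,0,0],"hand":0.0},{"dp":[0,0,-0.13],"turn":[0,0,0],"hand":0.0},{"dp":[0.12,-0.25,-0.14],"turn":[0,0,0],"hand":0.0},{"dp":[0.12,-0.25,-0.14],"turn":[0,0,0],"hand":0.0},{"dp":[0.12,-0.25,-0.14],"turn":[0,0,0],"hand":0.0},{"dp":[0.12,-0.25,-0.14],"turn":[0,0,0],"hand":0.0},{"dp":[0.12,-0.25,-0.14],"turn":[0,0,0],"hand":0.0},{"dp":[0.12,-0.25,-0.14],"turn":[0,0,0],"hand":0.0}]'

```text
t: 62.35
eef_pos: [482.6, -257.0, 229.9]
tcp_rot: [[-0.995, -0.101, -0.0], [-0.101, 0.995, -0.001], [0.0, -0.001, -1.0]]
force: [0.7, -0.5, 0.5]
width: -0.1
```

```bash
python3 - <<'E'
from h import *
s=st();snap('wrist','w40.png');snap('top','t40.png');snap('scene','s40.png');crop('t40.png',140,140,345,275,4,'c40.png');crop('s40.png',220,130,420,280,4,'cs40.png')
W=[]
for p in([74,125,92],[-74,125,92],[-74,-125,92],[74,-125,92]): print(proj('top',c2w(*p)).round(1),proj('scene',c2w(*p)).round(1))
E
```

```text
t62.35 pos [ 482.6 -257.   229.9] yaw -174.2 xz 0.000 w -0.1 F [ 0.7 -0.5  0.5] q [-0.63  0.09  1.51 -0.    1.54 -2.3 ]
[[235.1 172.7]] [[325.3 195.6]]
[[239.7 219.8]] [[283.5 184.2]]
[[321.7 210.6]] [[253.1 236.5]]
[[315.2 164. ]] [[298.9 250.6]]
```

View pics/c40.png

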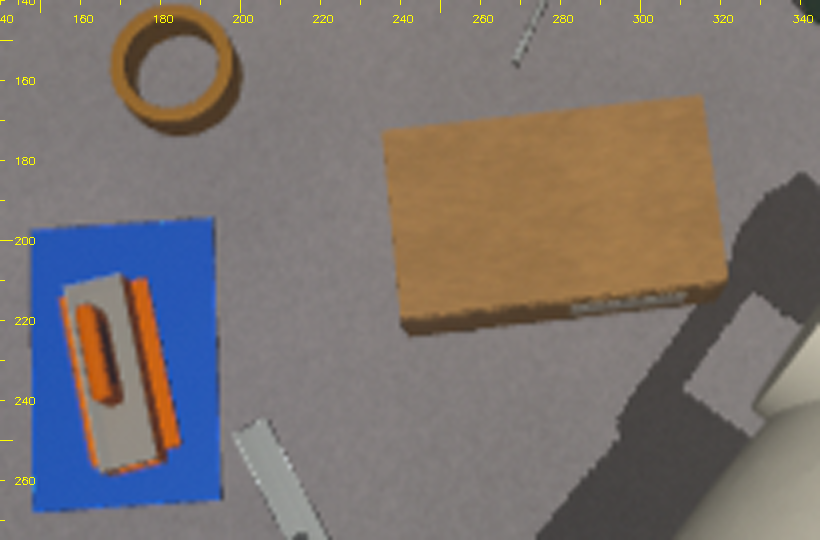

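View pics/cs40.png

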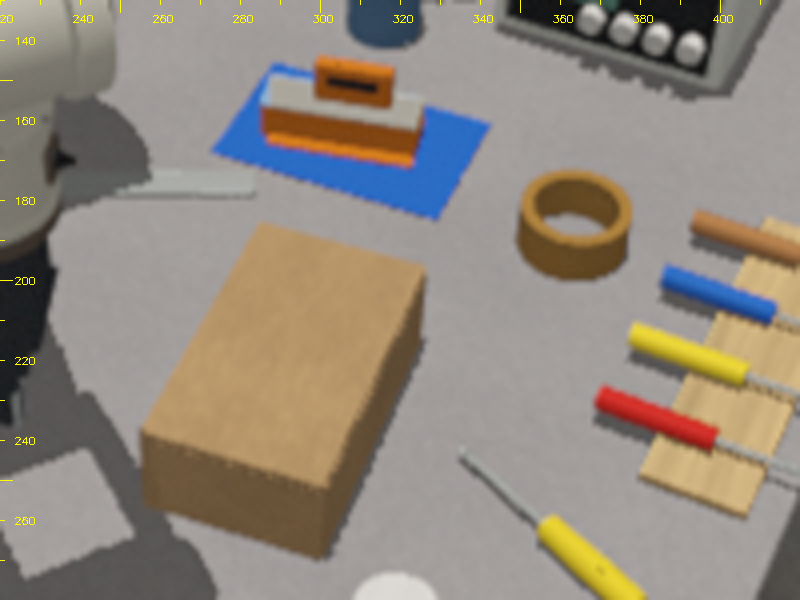

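View pics/t40.png

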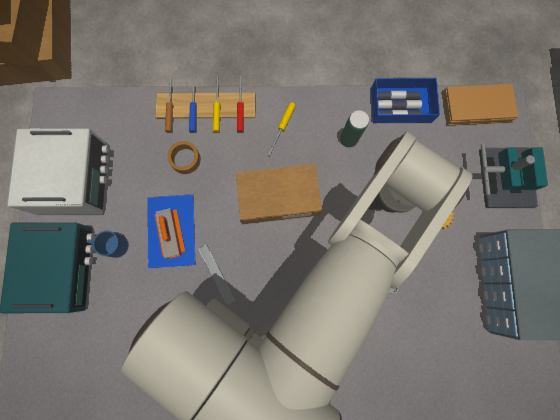

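```bash
python3 - <<'E'
from h import *
print(arm.job_done()); st()
E
```

```text
the job is handed in; nothing more can be done
None
the job is handed in; nothing more can be done
```

The carton is packed and closed, and I handed the job in at about 62 s of the 208 s allowed. One contact during the closing may have broken the force rule.

- **Motors:** only two were on the bench. Each stands upright in its own far compartment.
- **Canisters:** the scoop held six. The top view before closing showed 1 far-left, 2 near-left, 2 near-right and 1 far-right.
- **Scoop:** it was empty when I put it back, and it stands upright on its blue mat.
- **Carton:** I folded the left and right end flaps first, then the near and far long flaps. In the last top and scene views it looks flat, with the corners within about 2 px of a closed lid.
- **Bench:** the other things look to be where they started, except that the arm hides the spanner and part of the gear in the last top view. Both were in place in the top view at about 55 s, and nothing moved near them after that. I saw no sign of anything being knocked aside.

**Possible failure:** on my first push at the left flap, the flap edge caught under the wide part of the fingers. The wrist force read about 85 N in total, 77 N of it vertical. That is under the 120 N wrist limit. If that wide part counts as the gripper's body, though, it was over the 40 N limit. I backed off at once and turned the tool for the remaining pushes, which stayed within a few newtons at every reading until the final press on the far flap, about 32 N through the fingertips. No damage or shift showed in the pictures afterwards.

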